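Refit the washed gas burners

ROBOT

A 6-joint arm with a two-finger parallel gripper is mounted at the origin on the work surface. World frame = base frame: x ahead of the robot, y to its left, z up, the work surface at z = 0. Lengths are in m, angles in rad, forces in N, time in s.
With the tool pointing down it reaches from about 0.35 to 0.775 m from the base axis. Payload 7.3 kg.
Tool frame: the origin (TCP) lies on the centre line of the jaws, within the pads' length; the fingertips stand robot.nose_length ahead of it and the grasp point (between the pads) is the TCP (robot.nose_length is the distance from the TCP to the fingertips, in m); z points along the fingers, y is the direction in which the jaws open and shut (so a half turn about z gives the same grasp; the last joint's range is limited). The gripper opens to 92 mm and grips with 3 to 60 N. Pads are 19 mm wide; open, the fingers measure 130 mm over their backs; the gripper's body (75 mm by 190 mm) begins 47 mm behind the grasp point.
Start: joints at [0.991, 0.342, 1.524, -0, 1.275, -0.146], TCP at [0.221, 0.476, 0.246] pointing down, gripper open.
Joint ranges: [-2.53, 2.53], [-0.77, 2.02], [0.04, 2.7], [-1, 4.14], [0.28, 2.66], [-3.11, 3.11]. Speed limits (rad/s): [2.57, 2.57, 3.14, 3.14, 3.14, 3.14].

INTERFACE

Orientations are given as [roll, pitch, yaw] about the fixed x, y, z axes, in that order (R = Rz(yaw) Ry(pitch) Rx(roll)).
In Python, from cell import robot, read_camera gives the robot as it stands.
- The arm moves only by the shell command python3 -m crank 'ROWS' [FORCE]. ROWS is JSON, a list of rows, each a list of 7 numbers: the shift along the tool's x, y, z in cm, then the turn, a rotation vector about the tool's x, y, z in degrees, then the opening, from 0 (shut) to 1 (fully open). In form: [[tx, ty, tz, wx, wy, wz, jaw], ...]. A call has 1 to 5 rows; each row is the pose to reach, as a shift and turn from the pose commanded when the call began, along the tool's axes at that moment; what a row does not reach only later rows make up. A row lasts 1/8 s, in which the tool goes at most 62.5 mm and 10.7 degrees, less where a joint would pass 70% of its speed; a pose out of reach is approached as far as the arm can. A call with a gripper value outside its range is refused whole. The fingers move at their own pace and stop on an object; FORCE is the grip in N (left out, the last holds). Time passes only in rows, so rows that repeat a pose let the fingers close. It gives the time, the measured TCP pose, the force and the opening at its end, in the units of the state.
- robot.observe(): the state, without advancing time (a new reading comes with each control period).
- read_camera(name): name is "side" or "top" or "wrist"; returns a dict with "frame" (480x640x3 uint8, red, green, blue), "intrinsics" (3x3 intrinsics, pixels), "distortion" ([k1, k2, p1, p2, k3] as OpenCV has them; the pictures are not rectified), "R" (3x3) and "t" (3): a world point X has camera coordinates R X + t. Camera axes: x right, y down, z forward; pixel columns grow to the right and rows downward; lengths in m; the calibration is good to about 2 mm. A picture is of the moment at which its call begins. There is no depth.
- robot.hand_in(): hands the job in, once; it reports no verdict.
The state is a dict: "time": time; "qpos": joint angles; "qvel": joint speeds; "joint_efforts": joint torques, N m; "tool_pos": TCP position; "tool_rot": TCP orientation; "contact_force": force on the tool from outside, world axes, zero at the start; "torque": the same for the moment, N m; "opening": finger opening in m.
Only numpy, scipy, OpenCV 4.12 (cv2) and the standard library are available. Lean on these libraries where they do the work, as an engineer would, in place of code of your own. Each camera call takes 0.05 s, during which the arm holds its last target.

TASK

The washed burner parts are stacked on the two wooden boards: put the hob together again. Set the small and the large metal crown down into their empty burner bases, each in the one of its size, and lay each of the three black caps flat and centred on the crown of its own size (the medium burner still has its crown in place). Leave the white mug standing where it is, let go of everything, and have all parts lying still.

Things in the scene. Friction and masses are not known exactly. Their poses are not given: they have to be found in the camera images.
- small_crown: Loose aluminium burner crown: bright upright cylinder, fine slots round its side, dark spot on its flat top, diameter 40 mm, 20 mm tall; the smaller of the two loose crowns. Origin at the centre of its underside, z up. It starts on top of a stack on one board, on the medium cap, which lies on the large cap. The two round boards (130 mm wide, 12 mm thick) may change places.
- medium_cap: Loose burner cap: plain matt black enamelled disc, flat on both faces, a thin grey worn line round the edge of the top, diameter 55 mm, 14 mm thick; the middle one of three caps. Origin at the centre of its underside, z up. It starts in the middle of that stack, on the large cap and under the small crown.
- large_cap: Loose burner cap: plain matt black enamelled disc, flat on both faces, a thin grey worn line round the edge of the top, diameter 66 mm, 14 mm thick; the largest of three caps. Origin at the centre of its underside, z up. It starts at the bottom of that stack, on the board.
- small_cap: Loose burner cap: plain matt black enamelled disc, flat on both faces, a thin grey worn line round the edge of the top, diameter 44 mm, 14 mm thick; the smallest of three caps. Origin at the centre of its underside, z up. It starts on the other board, on top of the large crown.
- large_crown: Loose aluminium burner crown: bright upright cylinder, fine slots round its side, dark spot on its flat top, diameter 60 mm, 20 mm tall; the larger of the two loose crowns. Origin at the centre of its underside, z up. It starts on the other board, under the small cap.
- small_base: Empty burner base, fixed on the hob: dark grey round dish, smallest of the three burners, 59 mm across its rim, 10 mm high. Its sloping inner wall is 51 mm wide at the rim and 45 mm at the flat floor, which is 4 mm above the origin; the small crown (40 mm) stands on that floor. Origin: centre of its underside, on the hob top (8 mm above the worktop), z up. Which burner is where changes.
- large_base: Empty burner base, fixed on the hob: dark grey round dish, largest of the three burners, 79 mm across its rim, 10 mm high. Its sloping inner wall is 71 mm wide at the rim and 65 mm at the flat floor, which is 4 mm above the origin; the large crown (60 mm) stands on that floor. Origin: centre of its underside, on the hob top (8 mm above the worktop), z up. Which burner is where changes.
- medium_burner: Medium burner, fixed on the hob, lacking only its cap: dark grey dish, 69 mm across its rim, 10 mm high, with a 50 mm aluminium crown fixed in it; the crown's flat top, where the medium cap goes, is 24 mm above the origin. Origin: centre of the dish's underside, on the hob top (8 mm above the worktop), z up. Which burner is where changes.
- mug: White china mug, 76 mm across, 90 mm tall, with a handle; it stands near the boards, beside the hob, and stays there. Origin at the centre of its underside.

How it is judged:
At the end, for the whole second after the job is handed in: Each crown stands on the floor of its own base (centre within 7 mm), each cap lies flat on the crown of its size (centre within 9 mm), heights within 3 mm; all five upright (under 0.1 rad), released and at rest; the mug upright, within 40 mm of its start (horizontal distance between small_crown and small_base below 0.007 m and z of small_crown in the frame of small_base between 0.001 and 0.007 m and angle between each of small_crown, small_cap, medium_cap, large_crown, large_cap's own z axis and vertical below 0.1 rad and linear speed of each of small_crown, small_cap, medium_cap, large_crown, large_cap below 0.02 m/s and angular speed of each of small_crown, small_cap, medium_cap, large_crown, large_cap below 0.2 rad/s and horizontal distance between small_cap and small_crown below 0.009 m and z of small_cap in the frame of small_crown between 0.017 and 0.023 m and horizontal distance between medium_cap and medium_burner below 0.009 m and z of medium_cap in the frame of medium_burner between 0.021 and 0.027 m and horizontal distance between large_crown and large_base below 0.007 m and z of large_crown in the frame of large_base between 0.001 and 0.007 m and horizontal distance between large_cap and large_crown below 0.009 m and z of large_cap in the frame of large_crown between 0.017 and 0.023 m and angle between mug's own z axis and vertical below 0.15 rad and distance of mug from where it was at the start of the episode below 0.04 m); the robot touches nothing.
It fails at once if the mug is knocked over (angle between mug's own z axis and vertical above 0.6 rad).
It also fails if it takes over 120 s, if anything falls off the work surface, if the arm or the gripper's body presses on something with over 40 N, if the wrist force passes 120 N, or if a joint passes its speed limit or range.

## Working session

There is one attempt and no reset: what is moved stays moved. The work goes in short steps, Python scripts to look and compute and a shell command to move; the robot and the scene stay as the last step left them, time stands still between calls to the robot, and variables do not carry over. Pictures are saved under pics/ and viewed, and the job is handed in when it is done.

```bash
ls; mkdir -p pics; python3 - <<'E'
from cell import robot, read_camera
import cv2
s=robot.observe(); print(s); print(robot.nose_length)
for n in ["side","top","wrist"]:
    c=read_camera(n); cv2.imwrite(f"pics/{n}0.png",c["frame"][:,:,::-1]); print(n,c["intrinsics"].tolist(),c["distortion"],c["R"].tolist(),c["t"])
E
```

```text
pics
{'time': 0.0, 'qpos': array([ 9.90990250e-01,  3.42734809e-01,  1.52501184e+00,  1.55015596e-05,
        1.27535123e+00, -1.46000325e-01]), 'qvel': array([ 0.00213584, -0.00154241, -0.00125494,  0.00022294,  0.00073719,
       -0.00132846]), 'joint_efforts': array([ 5.24770712e-04, -4.31241453e+01, -2.44216758e+01,  7.18942937e-02,
        5.60197723e-02, -1.19463689e-04]), 'tool_pos': array([0.22044757, 0.47607636, 0.24504045]), 'tool_rot': array([-3.14010560e+00, -2.33649345e-04,  2.70778220e+00]), 'contact_force': array([-0.10888718,  0.21058203,  0.10866001]), 'torque': array([0.01628839, 0.02555832, 0.0325696 ]), 'opening': 0.09168664675014082}
0.019
side [[569.5151822857775, 0.0, 327.382840872829], [0.0, 569.5151822857775, 249.23247916544463], [0.0, 0.0, 1.0]] [-0.03718333  0.          0.          0.          0.        ] [[0.7136771413128676, -0.7002456068429906, -0.017917256056230464], [-0.5063899971488165, -0.4980924299078553, -0.7038985026664778], [0.4839773845492313, 0.5114293904006489, -0.7100745523389114]] [-0.40178925  0.32423716  0.88328967]
top [[541.6583235846722, 0.0, 317.6046040152201], [0.0, 541.6583235846722, 238.58765252464127], [0.0, 0.0, 1.0]] [0.02853495 0.         0.         0.         0.        ] [[-0.0096517089216078, -0.9999528817353592, -0.0010386645479678067], [-0.9821530848222816, 0.009675008355701073, -0.1878342678730194], [0.18783546653645755, -0.000792794089131571, -0.9822001878377763]] [-0.02025175  0.5507407   1.11528378]
wrist [[352.9235629603843, 0.0, 319.2122636359539], [0.0, 352.9235629603843, 239.31187577269145], [0.0, 0.0, 1.0]] [0.00303928 0.         0.         0.         0.        ] [[0.4197463515186045, 0.9076414154103793, -0.00024782789283248264], [0.8658393126550765, -0.4003326807394121, 0.30009336779239554], [0.27227795549365763, -0.12617767537817545, -0.9539098013902334]] [-0.52480141 -0.03710851  0.39107114]
```

View pics/side0.png

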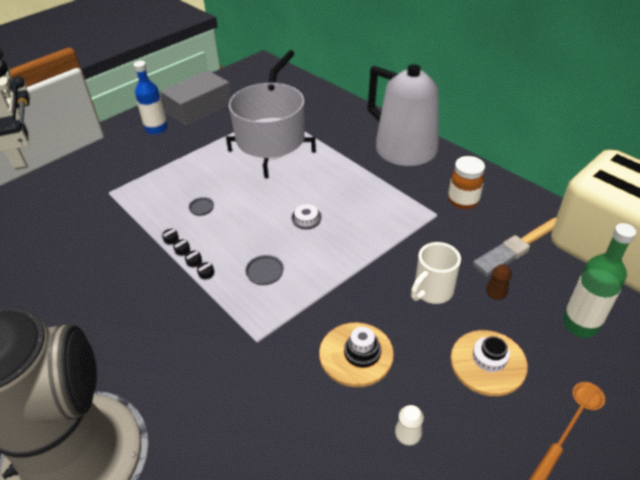

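View pics/top0.png

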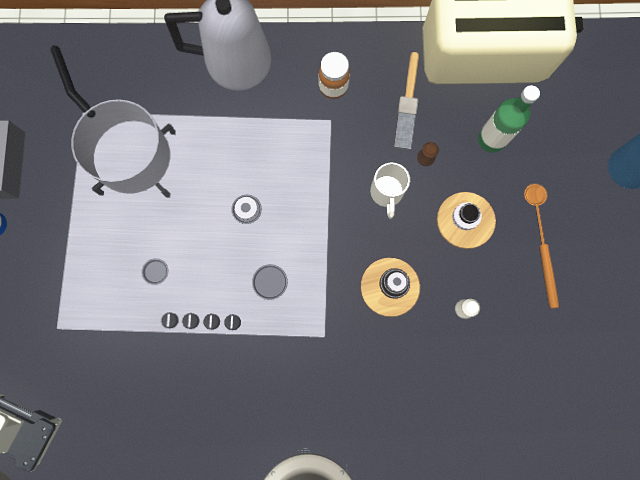

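View pics/wrist0.png

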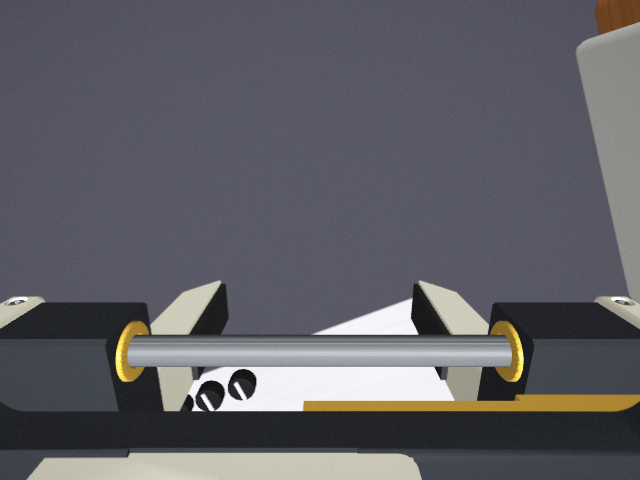

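```bash
cat > h.py <<'E'
import numpy as np, cv2
from cell import robot, read_camera
def ray(c,u,v):
    p=cv2.undistortPoints(np.array([[[u,v]]],float),c["intrinsics"],np.array(c["distortion"]))[0,0]
    R=np.array(c["R"]);t=np.array(c["t"])
    return -R.T@t, R.T@np.array([p[0],p[1],1.])
def plane(c,u,v,z):
    o,d=ray(c,u,v); return o+d*(z-o[2])/d[2]
def tri(c1,p1,c2,p2):
    o1,d1=ray(c1,*p1);o2,d2=ray(c2,*p2)
    A=np.stack([d1,-d2],1);s=np.linalg.lstsq(A,o2-o1,rcond=None)[0]
    a=o1+s[0]*d1;b=o2+s[1]*d2
    return (a+b)/2,np.linalg.norm(a-b)
def proj(c,X):
    r,_=cv2.Rodrigues(np.array(c["R"]))
    return cv2.projectPoints(np.array(X,float).reshape(-1,3),r,np.array(c["t"]),c["intrinsics"],np.array(c["distortion"]))[0][:,0]
def crop(img,x,y,w,h,k,name):
    cv2.imwrite(name,cv2.resize(img[y:y+h,x:x+w,::-1],None,fx=k,fy=k,interpolation=cv2.INTER_CUBIC))
E
python3 - <<'E'
from h import *
t=read_camera("top")["frame"]; s=read_camera("side")["frame"]
crop(t,350,160,160,120,5,"pics/t_stk.png") 
crop(t,340,200,160,120,5,"pics/t_stk2.png") 
crop(t,130,190,160,120,5,"pics/t_hob.png")
crop(s,310,310,230,110,3.4,"pics/s_stk.png")
crop(s,170,180,170,120,4.5,"pics/s_hob.png")
E
```

```text
(no output)
```

View pics/t_stk2.png

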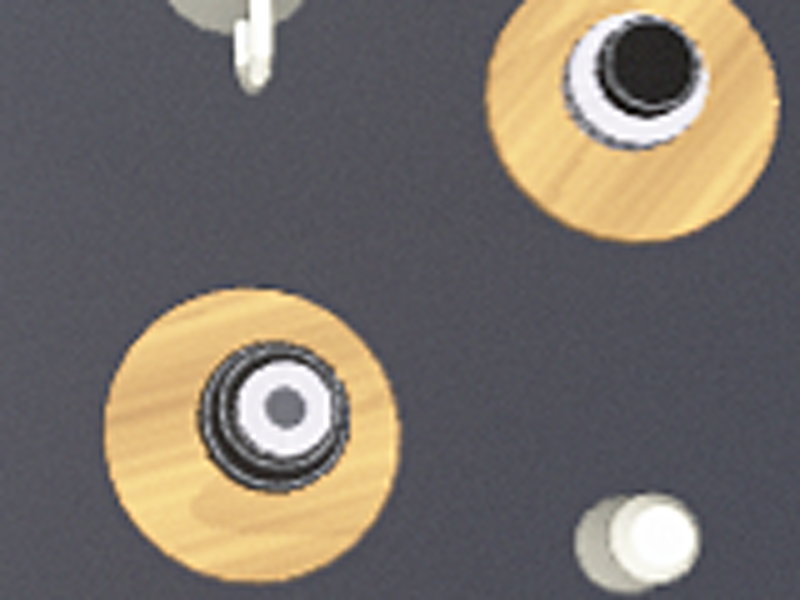

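View pics/s_stk.png

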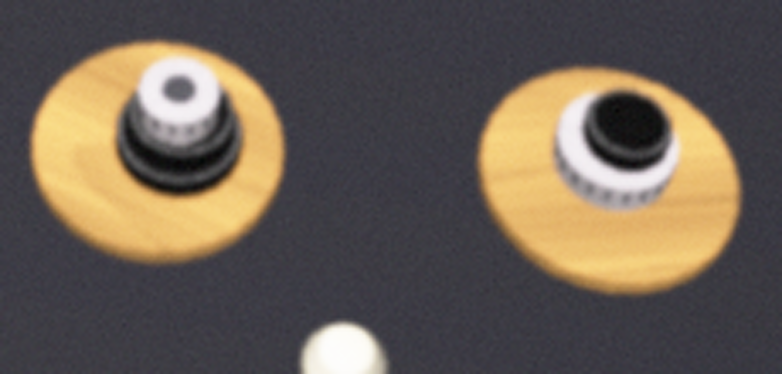

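View pics/t_hob.png

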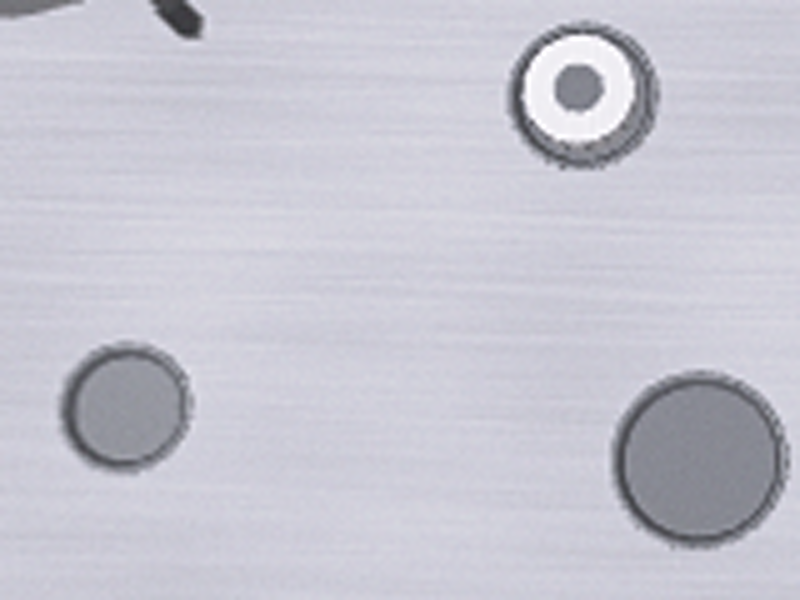

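View pics/s_hob.png

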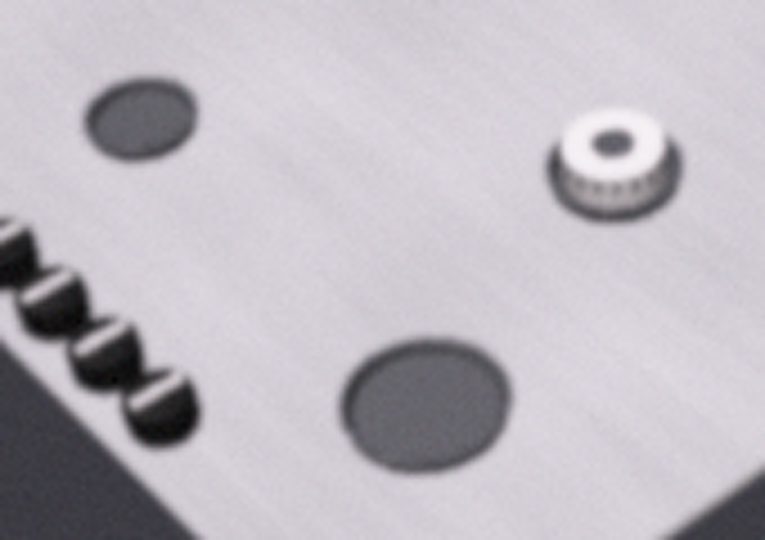

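```bash
cat > m.py <<'E'
from h import *
def blobs(c,mask,roi,amin=20):
    x,y,w,h=roi
    m=np.zeros(mask.shape,np.uint8); m[y:y+h,x:x+w]=mask[y:y+h,x:x+w]*255
    cs,_=cv2.findContours(m,cv2.RETR_CCOMP,cv2.CHAIN_APPROX_NONE)
    return [(cv2.contourArea(k),cv2.fitEllipse(k)) for k in cs if len(k)>6 and cv2.contourArea(k)>amin]
E
python3 - <<'E'
from m import *
T=read_camera("top");S=read_camera("side")
gt=T["frame"].mean(2);gs=S["frame"].mean(2)
def show(n,c,mask,roi,a=20):
    for b in blobs(c,mask,roi,a): print(n,int(b[0]),np.round(b[1][0],2),np.round(b[1][1],1))
show("T small",T,gt<165,(135,250,45,45));show("T large",T,gt<165,(240,250,60,60));show("T med",T,gt<165,(225,185,45,50))
show("S small",S,gs<150,(180,190,40,35));show("S large",S,gs<150,(240,245,50,50));show("S med",S,gs<150,(285,198,45,40))
show("T scrown bright",T,gt>190,(375,260,45,45));show("S scrown",S,gs>150,(340,320,40,35))
show("T scap",T,gt<45,(450,195,40,40));show("S scap",S,gs<45,(475,330,45,40))
show("T lcrown+",T,~((T["frame"][:,:,0]>T["frame"][:,:,2]+35)),(447,198,42,40));
ho=lambda f:(f[:,:,0].astype(int)>f[:,:,2]+45)
show("T boards",T,ho(T["frame"]),(355,185,150,135),300);show("S boards",S,ho(S["frame"]),(310,315,225,85),300)
E
```

```text
T small 502 [154.67 271.16] [24.6 26.1]
T large 934 [269.48 281.66] [34.3 34.8]
T med 57 [245.23 207.05] [8.4 8.9]
T med 649 [246.31 208.82] [28.4 29.3]
T med 416 [245.36 207.33] [22.6 23.7]
S small 340 [200.92 206.04] [17.7 24.6]
S large 857 [264.16 269.68] [29.1 37.6]
S med 175 [306.   217.69] [20.7 27.5]
S med 23 [305.62 211.31] [4.5 7.1]
T scrown bright 62 [378.79 296.38] [ 9.8 15.8]
T scrown bright 148 [411.42 291.97] [11.9 22.5]
T scrown bright 240 [396.54 281.26] [17.4 17.8]
T scrown bright 68 [396.58 281.04] [9.1 9.8]
T scrown bright 45 [387.38 262.71] [ 4.7 25. ]
S scrown 751 [357.38 336.79] [29.7 41.7]
S scrown 59 [362.2  335.95] [8.1 9.5]
T scap 165 [470.05 212.22] [14.1 15.1]
S scap 25 [497.82 334.56] [35.7 46.5]
S scap 216 [494.82 345.45] [14.2 19.6]
T lcrown+ 31 [470.09 212.89] [29.6 36.1]
T lcrown+ 321 [468.96 213.08] [19.9 20.9]
T boards 2657 [389.88 286.64] [57.5 58.9]
T boards 759 [394.51 283.01] [30.9 31.4]
T boards 2516 [465.8  219.82] [55.  58.2]
T boards 381 [468.9  213.03] [21.9 22.5]
S boards 3910 [488.7  362.52] [63.2 78.8]
S boards 562 [493.66 348.47] [24.6 29.3]
S boards 3746 [356.01 354.11] [64.3 74.3]
S boards 814 [362.37 351.12] [32.3 38.2]
```

```bash
python3 - <<'E'
from m import *
T=read_camera("top");S=read_camera("side")
P={"scrown":((396.56,281.15),(362.3,336.0),.060+.0,),"scap":((470.2,212.4),(494.9,345.8),.046),"med":((245.4,207.15),(305.8,211.5),.032),
"small_base":((154.67,271.16),(200.92,206.04),.016),"large_base":((269.48,281.66),(264.16,269.68),.016),"boardA":((389.88,286.64),(356.01,354.11),.012),"boardB":((465.8,219.82),(488.7,362.52),.012)}
P["scrown"]=P["scrown"][:2]+(.012+14*.002+.02,)
for k,(a,b,z) in P.items():
    X,e=tri(T,a,S,b); print(k,X.round(4),"gap",e.round(4),"zexp",z,"topray",plane(T,*a,z).round(4)[:2],"side",plane(S,*b,z).round(4)[:2])
# crown large top outline in top image, scap bottom etc
print("lcrown", plane(T,468.9,213.05,.03).round(4))
E
```

```text
scrown [ 0.4573 -0.1921  0.058 ] gap 0.0024 zexp 0.06 topray [ 0.4561 -0.1911] side [ 0.4573 -0.1936]
scap [ 0.6075 -0.3599  0.0455] gap 0.0019 zexp 0.046 topray [ 0.6066 -0.359 ] side [ 0.608  -0.3605]
med [0.6281 0.1335 0.0302] gap 0.0017 zexp 0.032 topray [0.6269 0.1337] side [0.6275 0.1316]
small_base [0.4895 0.3336 0.0108] gap 0.0014 zexp 0.016 topray [0.4882 0.3323] side [0.4872 0.3276]
large_base [0.4637 0.0806 0.0115] gap 0.0017 zexp 0.016 topray [0.4625 0.0806] side [0.4621 0.0767]
boardA [ 0.4512 -0.1848  0.0032] gap 0.0021 zexp 0.012 topray [ 0.4494 -0.183 ] side [ 0.4477 -0.1893]
boardB [ 0.6005 -0.3612  0.0038] gap 0.0023 zexp 0.012 topray [ 0.5977 -0.358 ] side [ 0.5959 -0.3638]
lcrown [ 0.609  -0.3607  0.03  ]
```

```bash
cat > d.py <<'E'
import sys
from h import *
from scipy.spatial.transform import Rotation as Ro
def delta(x,y,z,yaw=np.pi):
    s=robot.observe(); R=Ro.from_euler('xyz',s['tool_rot'])
    d=R.inv().apply(np.array([x,y,z])-s['tool_pos'])*100
    w=(R.inv()*Ro.from_euler('xyz',[np.pi,0,yaw])).as_rotvec(degrees=True)
    return d,w
if __name__=="__main__":
    v=[float(a) for a in sys.argv[1:]]
    d,w=delta(*v[:3]); print("shift cm",d.round(2),"turn",w.round(2)," q",robot.observe()['qpos'].round(2))
E
python3 d.py 0.45 0.2 0.22
```

```text
shift cm [-32.43 -15.44   2.57] turn [ -0.     0.   -24.85]  q [ 0.99  0.34  1.52 -0.    1.28 -0.15]
```

```bash
python3 -m crank '[[-6,-2.8,0.5,0,0,-8,1],[-12,-5.6,1,0,0,-16,1],[-18,-8.4,1.5,0,0,-24.85,1],[-23,-11,2,0,0,-24.85,1],[-28,-13.5,2.5,0,0,-24.85,1]]' 15; python3 d.py 0.52 -0.192 0.2
```

```text
time: 1.08
tool_pos: [0.418, 0.2359, 0.221]
tool_rot: [3.141, 0.001, -3.141]
contact_force: [1.1, 1.0, -0.1]
opening: 0.0916
shift cm [-10.19 -42.8    2.09] turn [0.03 0.05 0.01]  q [ 0.35  0.28  1.68  0.    1.17 -1.22]
```

```bash
python3 -m crank '[[-2,-6,0.3,0,0,0,1],[-4,-12,0.6,0,0,0,1],[-6,-18,1,0,0,0,1],[-8,-24,1,0,0,0,1],[-9,-30,1,0,0,0,1]]'; python3 - <<'E'
from h import *
W=read_camera("wrist"); s=robot.observe(); print(-W["R"].T@W["t"]-s['tool_pos'], W["R"].round(2))
for z in (0.05,): print(plane(W,320,60,z),plane(W,320,240,z),plane(W,320,330,z))
E
```

```text
time: 1.7
tool_pos: [0.5073, -0.063, 0.2109]
tool_rot: [3.141, 0.001, 3.141]
contact_force: [1.6, 0.1, -0.1]
opening: 0.0919
[-0.08338523  0.00730549  0.13888591] [[-0.    1.    0.  ]
 [ 0.95  0.    0.3 ]
 [ 0.3   0.   -0.95]]
[ 0.37550817 -0.06187584  0.05      ] [ 0.52040491 -0.06169851  0.05      ] [ 0.61197743 -0.06158688  0.05      ]
```

```bash
python3 -m crank '[[2,-5,0.3,0,0,0,1],[5,-10,0.6,0,0,0,1],[7.5,-13,1,0,0,0,1],[7.5,-13,1,0,0,0,1]]'; python3 - <<'E'
from h import *
W=read_camera("wrist"); s=robot.observe(); print(s['tool_pos']);cv2.imwrite("pics/w1.png",W["frame"][:,:,::-1])
E
```

```text
time: 2.25
tool_pos: [0.4303, -0.1923, 0.2007]
tool_rot: [3.141, -0.001, 3.138]
contact_force: [0.4, 0.6, 0.1]
opening: 0.0919
[ 0.43122947 -0.1913728   0.20094456]
```

View pics/w1.png

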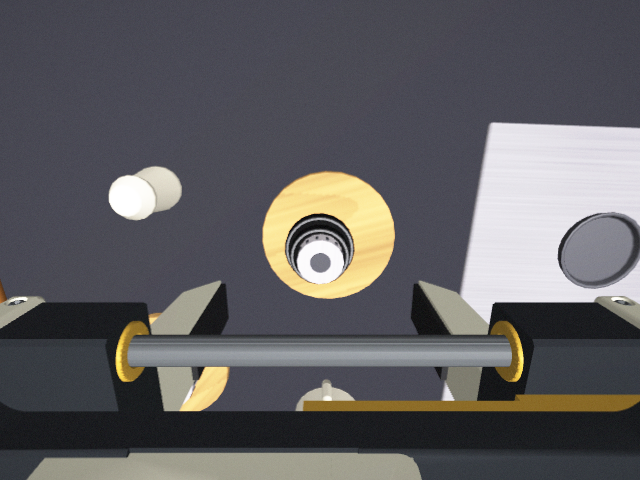

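```bash
python3 - <<'E'
from m import *
W=read_camera("wrist"); s=robot.observe(); print(s['tool_pos'],-W["R"].T@W["t"]-s['tool_pos'])
g=W["frame"].mean(2)
for b in blobs(W,g>160,(285,225,70,65)): print(b)
print(plane(W,320,262,.06))
for b in blobs(W,g<165,(545,195,95,105),500): print(b, plane(W,*b[1][0],.018))
E
```

```text
[ 0.43183449 -0.1907837   0.20105458] [-0.0828423  -0.00025449  0.13877995]
(27.5, ((318.3468017578125, 254.4492645263672), (50.84232711791992, 55.12044906616211), 93.51506805419922))
(2751.0, ((323.02978515625, 262.8897399902344), (59.92071533203125, 76.17863464355469), 47.79417419433594))
(327.5, ((318.7536926269531, 261.0027770996094), (20.08658790588379, 20.91200065612793), 85.75653839111328))
(23.5, ((286.7583312988281, 229.2388916015625), (4.80620002746582, 12.80965518951416), 10.92558479309082))
[ 0.45750537 -0.19013338  0.06      ]
(4902.5, ((598.7734375, 248.73109436035156), (71.2458724975586, 87.69793701171875), 60.479305267333984)) [0.4607878 0.0787186 0.018    ]
```

```bash
python3 -m crank '[[-2.5,0,4,0,0,0,1],[-2.5,0,9,0,0,0,1],[-2.5,0,12.4,0,0,0,1],[-2.5,0,13.4,0,0,0,1],[-2.5,0,13.4,0,0,0,1]]' 25; python3 - <<'E'
from h import *
W=read_camera("wrist"); s=robot.observe(); print(s['tool_pos']);cv2.imwrite("pics/w2.png",W["frame"][:,:,::-1])
E
```

```text
time: 2.98
tool_pos: [0.4573, -0.1904, 0.0671]
tool_rot: [3.141, 0.0, -3.14]
contact_force: [0.4, 0.2, 0.3]
opening: 0.092
[ 0.45761401 -0.1907822   0.06782883]
```

View pics/w2.png

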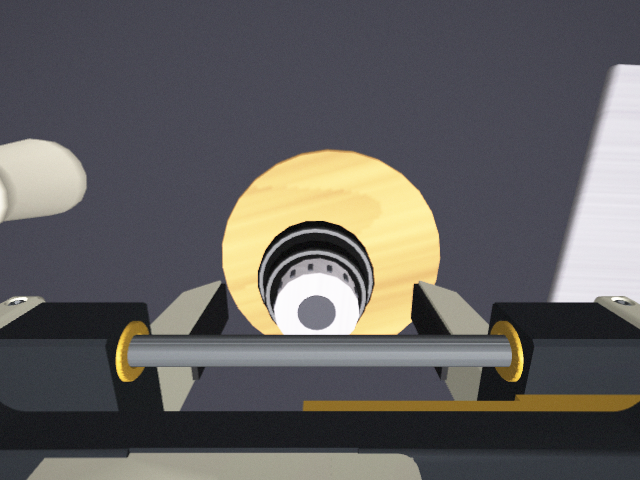

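```bash
python3 - <<'E'
from h import *
W=read_camera("wrist"); s=robot.observe(); print(s['tool_pos'])
print(plane(W,316,312,.06), plane(W,316,226,.026),plane(W,316,221,.026), plane(W,331,150,.012))
E
python3 -m crank '[[0,0,0,0,0,0,0],[0,0,0,0,0,0,0],[0,0,0,0,0,0,0],[0,0,0,0,0,0,0]]'
```

```text
[ 0.45772154 -0.19107655  0.06821013]
[ 0.45722552 -0.19188639  0.06      ] [ 0.42504748 -0.19211959  0.026     ] [ 0.42230976 -0.19211597  0.026     ] [ 0.386718   -0.18415061  0.012     ]
time: 3.58
tool_pos: [0.4566, -0.191, 0.067]
tool_rot: [-3.142, 0.0, 3.141]
contact_force: [-0.0, -0.2, -0.4]
opening: 0.0559
```

```bash
python3 -m crank '[[0,0,0,0,0,0,0],[0,0,0,0,0,0,0],[0,0,0,0,0,0,0],[0,0,0,0,0,0,0]]'; python3 -m crank '[[0,0,-1,0,0,0,0],[0,0,-2,0,0,0,0],[0,0,-8,0,0,0,0],[0,0,-12,0,0,0,0],[0,0,-12,0,0,0,0]]'; python3 - <<'E'
from h import *
W=read_camera("wrist"); s=robot.observe(); print(s['tool_pos'],s['opening']);cv2.imwrite("pics/w3.png",W["frame"][:,:,::-1])
E
```

```text
time: 4.08
tool_pos: [0.4566, -0.1909, 0.0668]
tool_rot: [3.141, 0.0, 3.141]
contact_force: [-0.6, -0.7, 0.1]
opening: 0.0391
time: 4.7
tool_pos: [0.4582, -0.1918, 0.1907]
tool_rot: [-3.138, 0.007, -3.141]
contact_force: [0.6, 0.7, -0.9]
opening: 0.0394
[ 0.45712181 -0.19119214  0.18860691] 0.039199829355408035
```

View pics/w3.png

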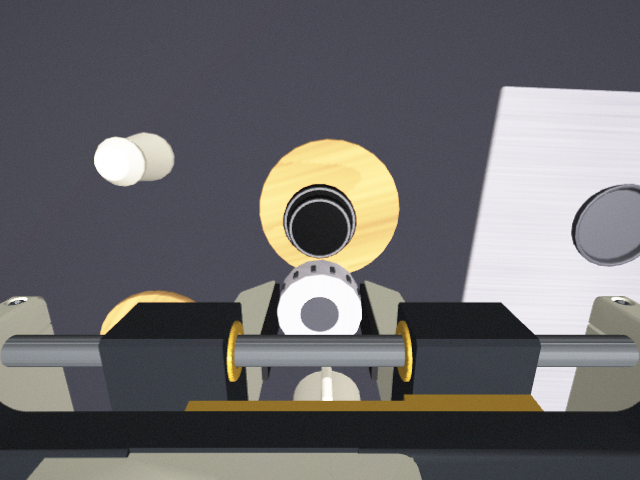

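```bash
python3 -m crank '[[0,5.5,-1,0,0,0,0],[0,11.5,-1,0,0,0,0],[0,17.5,-1,0,0,0,0],[0,23.5,-1,0,0,0,0],[0,29.5,-1,0,0,0,0]]'; python3 d.py 0.488 0.332 0.19
```

```text
time: 5.38
tool_pos: [0.4556, 0.1059, 0.1958]
tool_rot: [-3.141, -0.002, 3.141]
contact_force: [1.5, -0.0, -1.5]
opening: 0.0394
shift cm [-3.23 22.61  0.57] turn [-0.01 -0.13 -0.02]  q [ 0.06  0.29  1.75  0.    1.1  -1.51]
```

```bash
python3 -m crank '[[-1,6,0,0,0,0,0],[-2,12,0,0,0,0,0],[-3,18,0,0,0,0,0],[-3,22.5,0.5,0,0,0,0],[-3,22.5,1,0,0,0,0]]'; python3 - <<'E'
from m import *
W=read_camera("wrist"); s=robot.observe(); print(s['tool_pos'],s['opening'],s['tool_rot']);cv2.imwrite("pics/w4.png",W["frame"][:,:,::-1])
g=W["frame"].mean(2)
for b in blobs(W,g<165,(270,150,110,110),300): print(b, plane(W,*b[1][0],.018))
E
```

```text
time: 6.0
tool_pos: [0.4853, 0.3316, 0.1847]
tool_rot: [-3.141, -0.003, -3.138]
contact_force: [0.5, -0.5, -1.0]
opening: 0.0394
[0.48516108 0.32957019 0.18411259] 0.03949602939136224 [-3.13940643 -0.00397452 -3.13904696]
(11878.0, ((324.4788513183594, 204.51609802246094), (128.96835327148438, 129.00628662109375), 61.49368667602539)) [0.46687061 0.3366246  0.018     ]
```

View pics/w4.png

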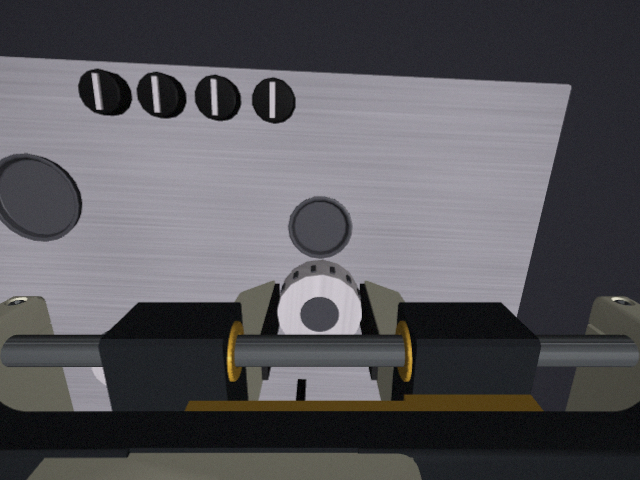

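```bash
python3 - <<'E'
from m import *
W=read_camera("wrist"); s=robot.observe(); print(s['tool_pos'],s['tool_rot'])
g=cv2.GaussianBlur(W["frame"],(3,3),0).mean(2)
for th in (90,110,120):
  for b in blobs(W,g<th,(270,180,100,82),300): print(th,b, plane(W,*b[1][0],.017))
print(plane(W,320,313,s['tool_pos'][2]-.007))
E
python3 d.py 0.488 0.332 0.043
```

```text
[0.48545637 0.32848017 0.1847509 ] [-3.13924691 -0.00369269 -3.14057567]
90 (2844.5, ((322.0767517089844, 227.67205810546875), (59.17284393310547, 61.247108459472656), 103.07504272460938)) [0.48779414 0.33240842 0.017     ]
110 (2993.5, ((322.1048278808594, 228.166259765625), (61.948951721191406, 62.68716812133789), 5.070803642272949)) [0.4882552  0.33243628 0.017     ]
120 (3063.5, ((322.1317138671875, 228.2823028564453), (62.664695739746094, 63.58606719970703), 21.422000885009766)) [0.48836346 0.33246109 0.017     ]
[0.48442288 0.33032852 0.1777509 ]
shift cm [-0.31  0.38 14.17] turn [-0.13 -0.21  0.06]  q [ 0.46  0.51  1.44 -0.    1.2  -1.11]
```

```bash
python3 -m crank '[[-0.3,0.2,5,0,0,0,0],[-0.3,0.2,10,0,0,0,0],[-0.3,0.2,12.5,0,0,0,0],[-0.3,0.2,13.6,0,0,0,0],[-0.3,0.2,13.6,0,0,0,0]]'; python3 - <<'E'
from m import *
W=read_camera("wrist"); s=robot.observe(); print(s['tool_pos'],s['opening'],s['tool_rot']);
cv2.imwrite("pics/w5.png",W["frame"][:,:,::-1])
print(plane(W,320,313,s['tool_pos'][2]-.007))
S=read_camera("side");crop(S["frame"],150,160,120,90,6,"pics/s5.png")
E
```

```text
time: 6.72
tool_pos: [0.4898, 0.3302, 0.0509]
tool_rot: [-3.141, -0.001, 3.14]
contact_force: [-0.0, -0.2, -0.5]
opening: 0.0393
[0.4902964  0.33067346 0.05174276] 0.03909808879337254 [3.14111524e+00 1.00912527e-03 3.14065437e+00]
[0.48899376 0.33094542 0.04474276]
```

View pics/w5.png

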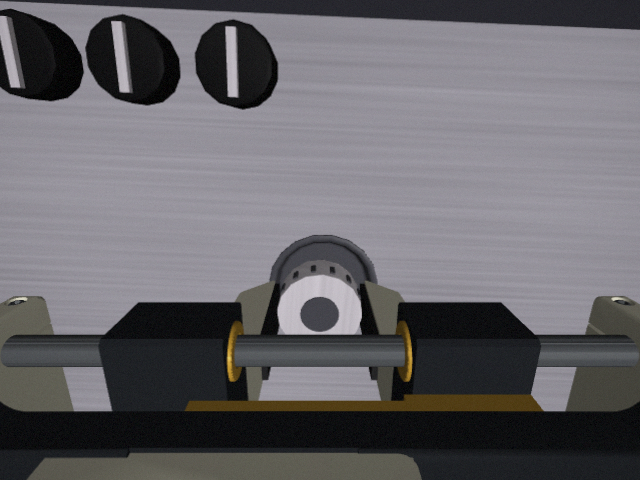

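View pics/s5.png

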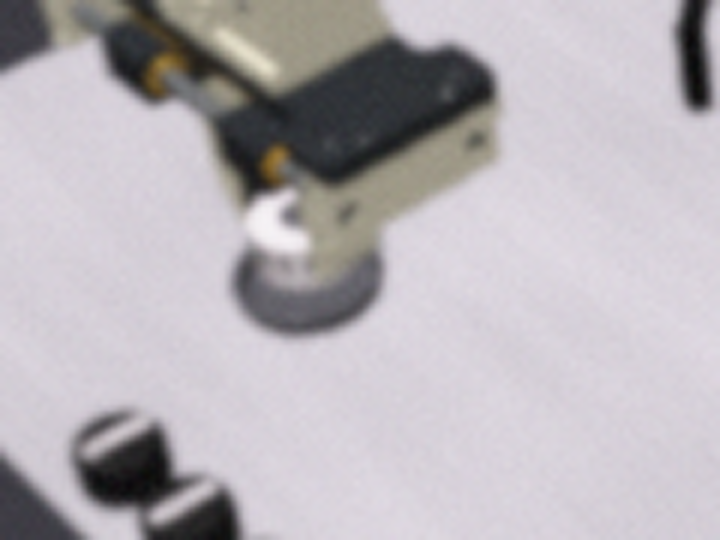

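```bash
python3 - <<'E'
from m import *
W=read_camera("wrist")
print(plane(W,323.5,235,.018)+[.0295,0,0], plane(W,270,276,.018),plane(W,377,276,.018))
E
```

```text
[0.49013641 0.33368314 0.018     ] [0.48339074 0.30532996 0.018     ] [0.48344955 0.36222232 0.018     ]
```

```bash
python3 -m crank '[[-0.1,0.25,0,0,0,0,0],[-0.1,0.25,0.5,0,0,0,0],[-0.1,0.25,0.9,0,0,0,0],[-0.1,0.25,1.1,0,0,0,0],[-0.1,0.25,1.1,0,0,0,0]]'
```

```text
time: 7.5
tool_pos: [0.4905, 0.3335, 0.0395]
tool_rot: [-3.141, -0.001, 3.141]
contact_force: [-0.1, -0.5, -1.1]
opening: 0.0398
```

```bash
python3 -m crank '[[0,0,0.1,0,0,0,0],[0,0,0.1,0,0,0,0.6],[0,0,0.1,0,0,0,0.6],[0,0,0.1,0,0,0,0.6]]';  python3 -m crank '[[0,0,-2.5,0,0,0,0.8],[0,0,-8,0,0,0,1],[2,0,-13,0,0,0,1],[2.5,0,-15,0,0,0,1],[2.5,0,-15,0,0,0,1]]'; python3 - <<'E'
from m import *
W=read_camera("wrist"); s=robot.observe(); print(s['tool_pos'],s['opening'],s['tool_rot']);
cv2.imwrite("pics/w6.png",W["frame"][:,:,::-1])
g=cv2.GaussianBlur(W["frame"],(3,3),0).mean(2)
S=read_camera("side");crop(S["frame"],150,160,120,90,6,"pics/s6.png")
E
```

```text
time: 8.0
tool_pos: [0.4907, 0.3336, 0.039]
tool_rot: [3.141, 0.0, 3.142]
contact_force: [0.4, -0.3, -0.5]
opening: 0.0549
time: 8.62
tool_pos: [0.4661, 0.3341, 0.1908]
tool_rot: [3.14, 0.004, -3.141]
contact_force: [-0.7, 0.2, -0.2]
opening: 0.0909
[0.46572181 0.33361751 0.1890697 ] 0.09219850057416437 [ 3.14106510e+00  1.01867850e-03 -3.14150648e+00]
```

View pics/w6.png

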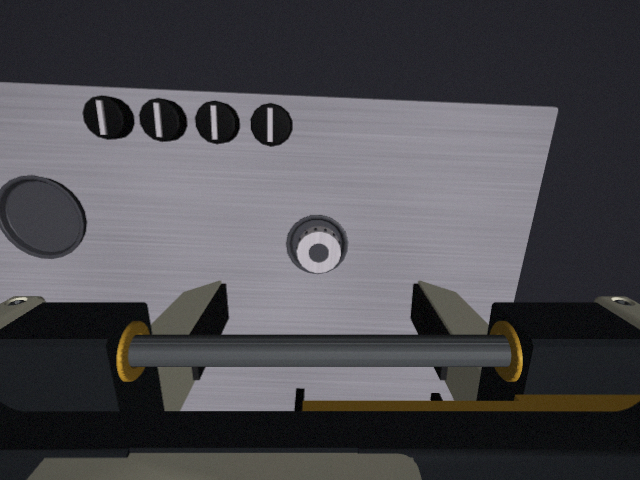

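View pics/s6.png

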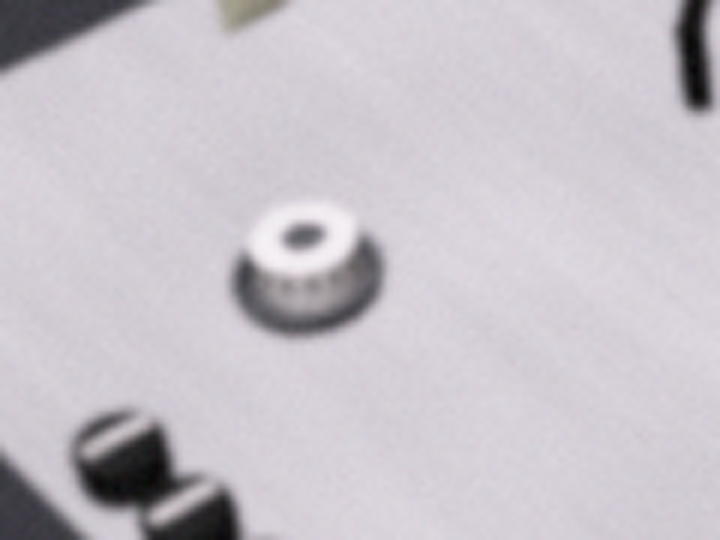

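```bash
python3 - <<'E'
from m import *
W=read_camera("wrist"); print(plane(W,319,252.5,.032), plane(W,317,245,.018))
E
python3 -m crank '[[0,-6,-1,0,0,0,1],[0,-12,-1,0,0,0,1],[0,-18,-1,0,0,0,1],[0,-24,-1,0,0,0,1],[0,-30,-1,0,0,0,1]]'; python3 -m crank '[[-1,-6,0,0,0,0,1],[-2,-12,0,0,0,0,1],[-3,-18,0,0,0,0,1],[-4,-24,0,0,0,0,1],[-5,-30,0,0,0,0,1]]';python3 d.py 0.585 -0.36 0.2
```

```text
[0.48837215 0.3337168  0.032     ] [0.48601799 0.33187493 0.018     ]
time: 9.4
tool_pos: [0.4651, 0.0316, 0.1975]
tool_rot: [3.141, -0.002, 3.141]
contact_force: [1.3, 0.3, 0.8]
opening: 0.092
time: 10.02
tool_pos: [0.5153, -0.2685, 0.197]
tool_rot: [3.14, -0.002, 3.141]
contact_force: [1.2, 0.5, 0.9]
opening: 0.0919
shift cm [-6.98 -9.14 -0.33] turn [ 0.1  -0.12 -0.04]  q [-0.61  0.49  1.44  0.    1.22 -2.18]
```

```bash
python3 -m crank '[[-3,-4,0,0,0,0,1],[-6,-8,0,0,0,0,1],[-7,-9.2,-0.3,0,0,0,1],[-7,-9.2,-0.3,0,0,0,1]]'; python3 - <<'E'
from m import *
W=read_camera("wrist"); s=robot.observe(); print(s['tool_pos'],s['opening'],s['tool_rot']);
cv2.imwrite("pics/w7.png",W["frame"][:,:,::-1])
E
```

```text
time: 10.52
tool_pos: [0.5853, -0.3592, 0.1991]
tool_rot: [3.14, -0.002, 3.14]
contact_force: [-1.2, 1.2, -0.7]
opening: 0.0917
[ 0.58504368 -0.35831264  0.19962746] 0.0916732047262811 [ 3.13938968e+00 -2.53424995e-03  3.14103279e+00]
```

View pics/w7.png

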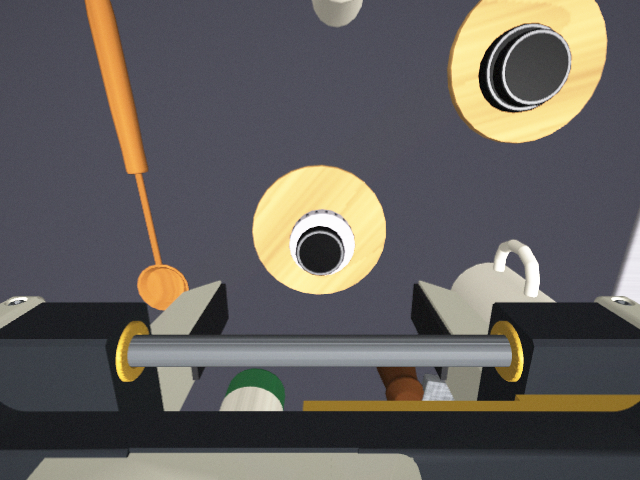

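```bash
python3 - <<'E'
from m import *
W=read_camera("wrist"); s=robot.observe(); print(s['tool_pos'])
print(plane(W,320,252,.046), plane(W,322,210.5,.032)+[.03,0,0],plane(W,290,243,.032),plane(W,355,243,.032),plane(W,253,370,0), plane(W,495,270,.09))
g=cv2.GaussianBlur(W["frame"],(3,3),0).mean(2)
for b in blobs(W,g<45,(285,220,70,65),300): print(b, plane(W,*b[1][0],.046))
T=read_camera("top");print(plane(T,496,143,0.01))
E
```

```text
[ 0.58496362 -0.35779081  0.20023059]
[ 0.60637485 -0.35666963  0.046     ] [ 0.60226373 -0.35483848  0.032     ] [ 0.60256681 -0.38399276  0.032     ] [ 0.60263239 -0.32460525  0.032     ] [ 0.76449407 -0.43239138  0.        ] [ 0.60551082 -0.22393441  0.09      ]
(1098.0, ((318.5196228027344, 252.98094177246094), (36.28001022338867, 38.5781135559082), 91.7580337524414)) [ 0.60728766 -0.3579713   0.046     ]
[ 0.77859862 -0.43853991  0.01      ]
```

```bash
python3 -m crank '[[-2.2,0,4,0,0,0,0.75],[-2.2,0,9,0,0,0,0.75],[-2.2,0,13,0,0,0,0.75],[-2.2,0,14.5,0,0,0,0.75],[-2.2,0,14.5,0,0,0,0.75]]'; python3 -m crank '[[0,0,0,0,0,0,0],[0,0,0,0,0,0,0],[0,0,0,0,0,0,0],[0,0,0,0,0,0,0],[0,0,0,0,0,0,0]]';
```

```text
time: 11.3
tool_pos: [0.6074, -0.358, 0.0568]
tool_rot: [3.141, -0.001, -3.141]
contact_force: [0.2, -0.7, 0.9]
opening: 0.0692
time: 11.92
tool_pos: [0.608, -0.3587, 0.058]
tool_rot: [-3.141, 0.001, 3.142]
contact_force: [-0.9, 0.6, 6.3]
opening: 0.0432
```

```bash
python3 - <<'E'
from m import *
W=read_camera("wrist"); s=robot.observe(); print(s['tool_pos'],s['opening'],s['contact_force'],s['torque']);
cv2.imwrite("pics/w8.png",W["frame"][:,:,::-1])
S=read_camera("side");crop(S["frame"],430,300,120,90,6,"pics/s8.png")
E
```

```text
[ 0.60800551 -0.35872455  0.05804151] 0.04307081272698568 [-0.96552111  0.77684799  6.17248701] [ 0.16892552  0.10702344 -0.03786623]
```

View pics/w8.png

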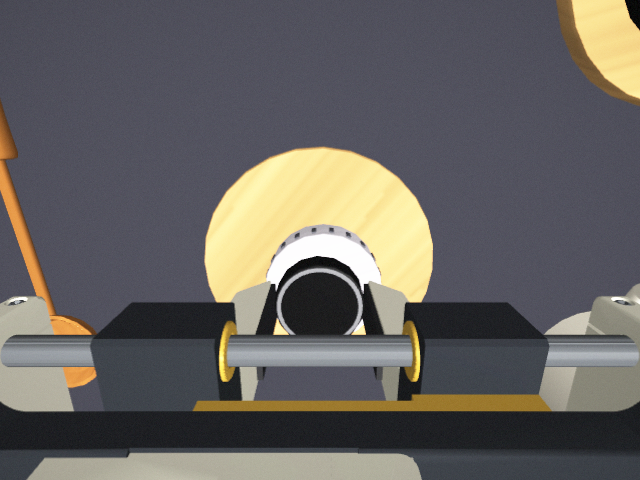

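View pics/s8.png

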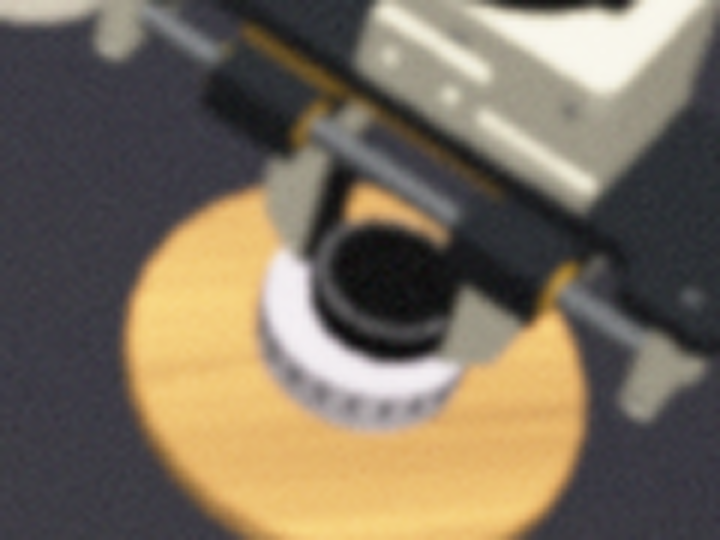

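```bash
python3 -m crank '[[0,0,-1,0,0,0,0],[0,0,-2,0,0,0,0],[0,0,-7,0,0,0,0],[0,0,-13,0,0,0,0],[0,0,-14,0,0,0,0]]'; python3 - <<'E'
from m import *
W=read_camera("wrist"); s=robot.observe(); print(s['tool_pos'],s['opening'],s['contact_force'],s['torque']);
cv2.imwrite("pics/w9.png",W["frame"][:,:,::-1])
E
```

```text
time: 12.65
tool_pos: [0.6093, -0.3597, 0.2034]
tool_rot: [-3.135, 0.008, -3.142]
contact_force: [-0.2, -0.4, -0.5]
opening: 0.043
[ 0.60877329 -0.35929331  0.20192565] 0.04296038290286615 [ 0.01872225  0.19884521 -0.16290976] [ 0.02367486 -0.02262084 -0.01240415]
```

View pics/w9.png

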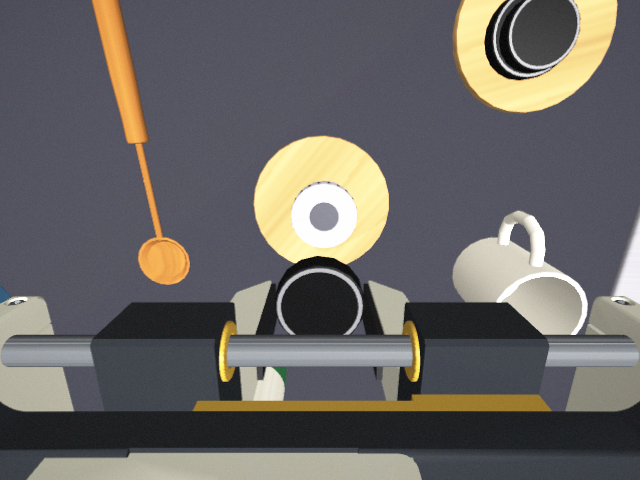

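```bash
python3 - <<'E'
from m import *
W=read_camera("wrist"); s=robot.observe(); print(s['tool_pos'])
print(plane(W,323,216,.032), plane(W,320,303,s['tool_pos'][2]-.012)-s['tool_pos'])
E
python3 -m crank '[[3,5,0.3,0,0,0,0],[6,10,0.6,0,0,0,0],[9,15.5,1,0,0,0,0],[11,21,1,0,0,0,0],[12,27,1,0,0,0,0]]'
python3 -m crank '[[0,6,0,0,0,0,0],[0,12,0,0,0,0,0],[0,18,0,0,0,0,0],[0,24,0,0,0,0,0],[0,30,0,0,0,0,0]]';python3 d.py 0.488 0.332 0.185
```

```text
[ 0.60805033 -0.35873947  0.19897413]
[ 0.60303051 -0.35601445  0.032     ] [-0.00050136  0.0001972  -0.012     ]
time: 13.38
tool_pos: [0.4853, -0.0866, 0.1851]
tool_rot: [3.14, -0.004, 3.14]
contact_force: [1.4, 1.3, -0.9]
opening: 0.0424
time: 14.0
tool_pos: [0.4863, 0.2132, 0.185]
tool_rot: [-3.141, -0.003, 3.142]
contact_force: [1.9, -0.3, -0.1]
opening: 0.0426
shift cm [-1.700e-01  1.188e+01 -1.000e-02] turn [-0.06 -0.19 -0.  ]  q [ 0.27  0.41  1.6  -0.    1.14 -1.3 ]
```

```bash
python3 -m crank '[[0,6,0,0,0,0,0],[-0.2,12,0,0,0,0,0],[-0.2,12,0,0,0,0,0]]'; python3 - <<'E'
from m import *
W=read_camera("wrist"); s=robot.observe(); print(s['tool_pos'],s['opening'],s['contact_force'],s['torque']);
cv2.imwrite("pics/w10.png",W["frame"][:,:,::-1])
E
```

```text
time: 14.38
tool_pos: [0.4878, 0.335, 0.1842]
tool_rot: [-3.141, -0.003, -3.137]
contact_force: [1.0, 0.2, -1.7]
opening: 0.0428
[0.48804765 0.33278932 0.18436217] 0.04304118436608985 [ 0.2205186  -1.44640511 -0.66425746] [ 0.02538609 -0.00953114  0.0165692 ]
```

View pics/w10.png

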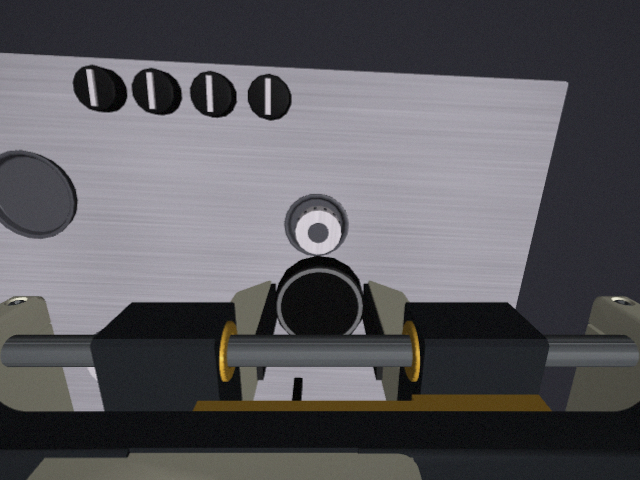

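```bash
python3 - <<'E'
from m import *
W=read_camera("wrist"); s=robot.observe(); t=s['tool_pos']; print(t,s['tool_rot'])
print(plane(W,318,233,.032), plane(W,320,303,t[2]-.012))
E
```

```text
[0.48841552 0.33149505 0.18471035] [-3.13943962 -0.00360863 -3.14005706]
[0.49144011 0.33209235 0.032     ] [0.48496746 0.33357712 0.17271035]
```

```bash
python3 -m crank '[[-0.2,0,5,0,0,0,0],[-0.2,0,9,0,0,0,0],[-0.2,0,11,0,0,0,0],[-0.2,0,11,0,0,0,0]]'; python3 - <<'E'
from m import *
W=read_camera("wrist"); s=robot.observe(); t=s['tool_pos']; print(t,s['tool_rot'])
cv2.imwrite("pics/w11.png",W["frame"][:,:,::-1])
S=read_camera("side");crop(S["frame"],150,160,120,90,6,"pics/s11.png")
E
```

```text
time: 14.98
tool_pos: [0.4905, 0.3294, 0.0747]
tool_rot: [-3.139, -0.005, 3.14]
contact_force: [-0.5, 0.2, -0.6]
opening: 0.0428
[0.49148752 0.33010898 0.07633653] [-3.14051022e+00 -1.89155965e-03  3.13987339e+00]
```

View pics/w11.png

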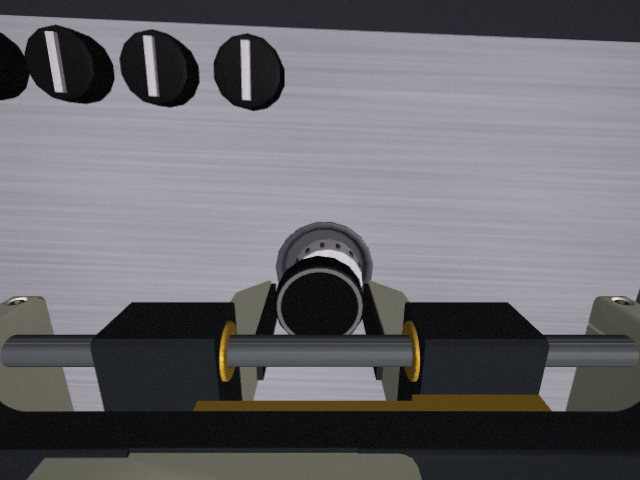

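View pics/s11.png

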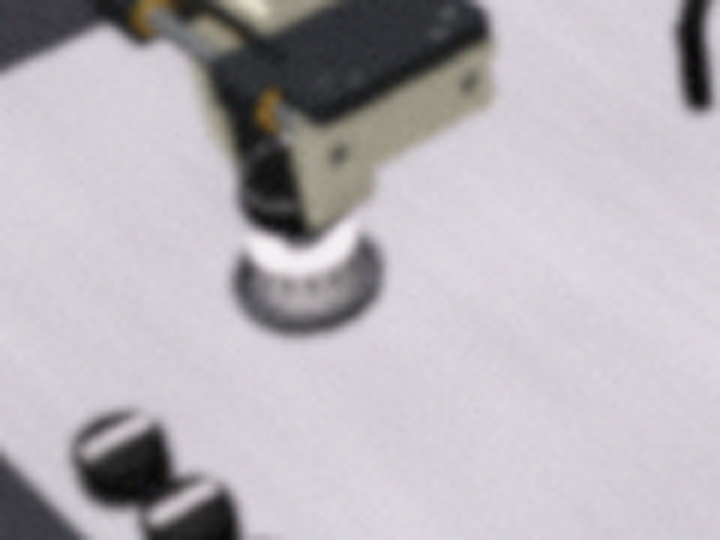

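```bash
python3 -m crank '[[0,0,0,0,0,0,0],[0,0,0,0,0,0,0]]'; python3 - <<'E'
from m import *
W=read_camera("wrist"); s=robot.observe(); t=s['tool_pos']; print(t,s['tool_rot'])
crop(W["frame"],220,200,200,150,4,"pics/w12.png")
E
```

```text
time: 15.32
tool_pos: [0.4921, 0.3317, 0.0779]
tool_rot: [3.141, 0.002, 3.141]
contact_force: [-0.9, -0.2, -0.1]
opening: 0.0428
[0.49197136 0.33169385 0.07771498] [3.14091503e+00 1.28427812e-03 3.14152356e+00]
```

View pics/w12.png

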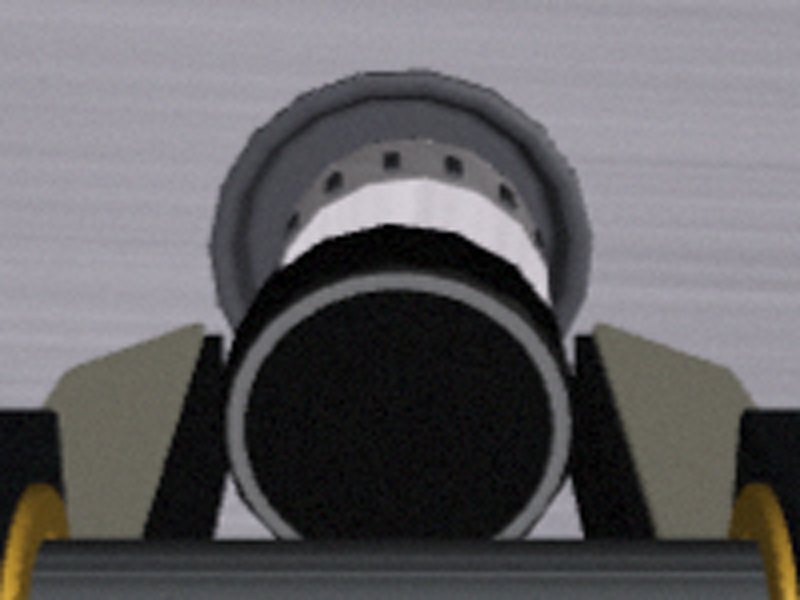

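```bash
python3 - <<'E'
from m import *
W=read_camera("wrist"); s=robot.observe(); t=s['tool_pos']; print(t,s['tool_rot'])
print(plane(W,325,244.5,.032)+[.02,0,0],plane(W,320,256,t[2]-.026)+[.022,0,0], plane(W,320,303,t[2]-.012))
E
```

```text
[0.49188663 0.33170489 0.07754535] [3.14102924e+00 1.04988635e-03 3.14158264e+00]
[0.49104417 0.33537492 0.032     ] [0.49256752 0.33253808 0.05154535] [0.48921411 0.33250269 0.06554535]
```

```bash
python3 -m crank '[[0,0.28,0.8,0,0,0,0],[0,0.28,1.4,0,0,0,0],[0,0.28,1.8,0,0,0,0],[0,0.28,1.8,0,0,0,0],[0,0.28,1.8,0,0,0,0]]'; python3 - <<'E'
from m import *
W=read_camera("wrist"); s=robot.observe(); t=s['tool_pos']; print(t,s['tool_rot'])
crop(W["frame"],220,200,200,150,4,"pics/w13.png")
S=read_camera("side");crop(S["frame"],150,160,120,90,6,"pics/s13.png")
E
```

```text
time: 16.05
tool_pos: [0.4917, 0.3343, 0.0588]
tool_rot: [3.142, 0.0, 3.141]
contact_force: [-0.3, -0.1, -0.1]
opening: 0.0428
[0.4917451  0.33436768 0.0589134 ] [3.14147748e+00 1.74401357e-04 3.14144864e+00]
```

View pics/w13.png

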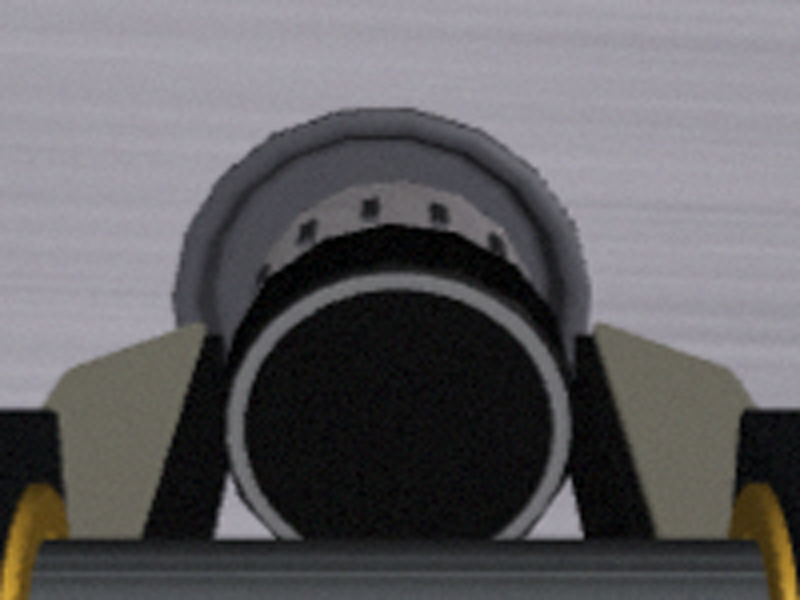

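View pics/s13.png

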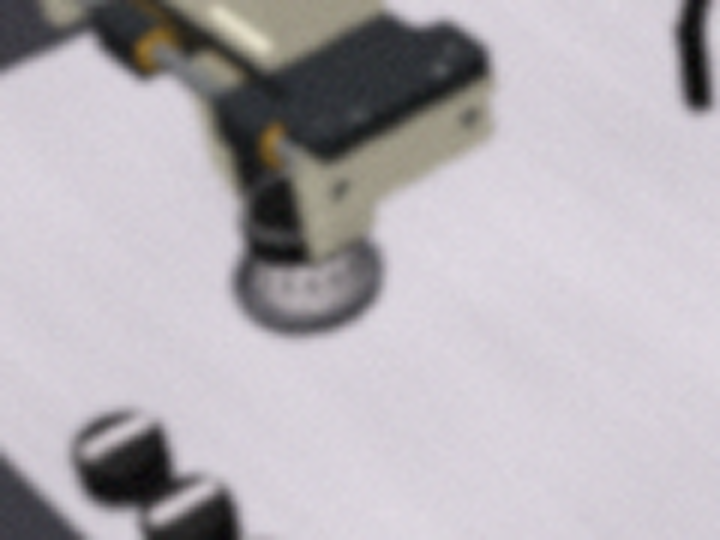

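```bash
python3 -m crank '[[0,0,0.1,0,0,0,0],[0,0,0.1,0,0,0,0.65],[0,0,0.1,0,0,0,0.65],[0,0,0.1,0,0,0,0.65]]';  python3 -m crank '[[0,0,-2.5,0,0,0,0.8],[0,0,-8,0,0,0,1],[2,0,-12,0,0,0,1],[2.5,0,-13,0,0,0,1],[2.5,0,-13,0,0,0,1]]'; python3 - <<'E'
from m import *
W=read_camera("wrist"); s=robot.observe(); print(s['tool_pos'],s['opening'],s['tool_rot']);
crop(W["frame"],220,180,200,150,4,"pics/w14.png")
S=read_camera("side");crop(S["frame"],150,160,120,90,6,"pics/s14.png")
E
```

```text
time: 16.65
tool_pos: [0.4916, 0.3344, 0.0579]
tool_rot: [3.141, 0.0, 3.142]
contact_force: [-0.5, 0.2, -1.0]
opening: 0.0594
time: 17.27
tool_pos: [0.4666, 0.3344, 0.188]
tool_rot: [3.141, 0.001, -3.141]
contact_force: [0.6, 0.2, -0.9]
opening: 0.0918
[0.46642427 0.33415748 0.18691942] 0.09166827988538181 [-3.14103426e+00 -9.73768230e-04 -3.14158571e+00]
```

View pics/w14.png

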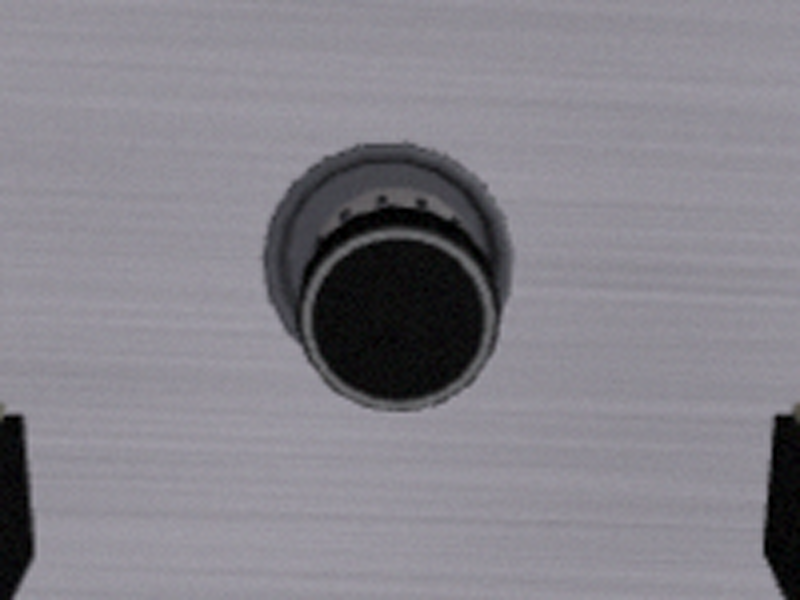

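View pics/s14.png

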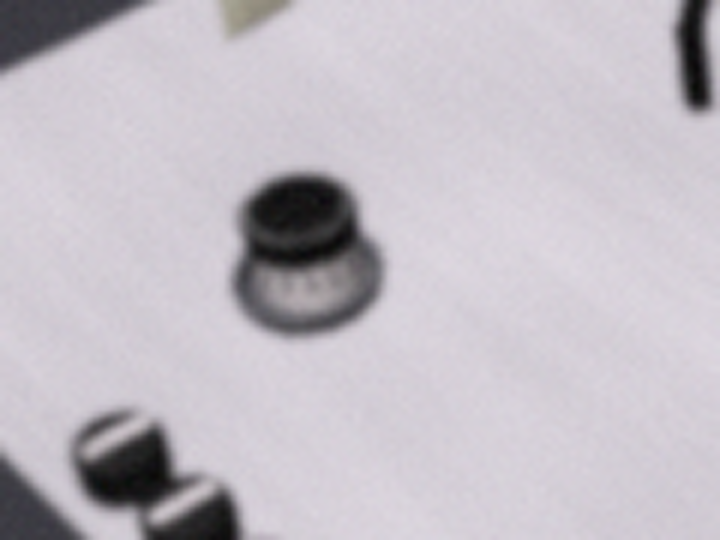

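```bash
python3 - <<'E'
from m import *
W=read_camera("wrist"); print(plane(W,319.5,259.2,.046),plane(W,317.3,215.7,.018)+[.0295,0,0])
E
python3 -m crank '[[0,-6,-1,0,0,0,1],[0,-12,-1,0,0,0,1],[0,-18,-1,0,0,0,1],[0,-24,-1,0,0,0,1],[0,-30,-1,0,0,0,1]]'; python3 -m crank '[[-1,-6,0,0,0,0,1],[-2,-12,0,0,0,0,1],[-3,-18,0,0,0,0,1],[-4,-24,0,0,0,0,1],[-5,-30,0,0,0,0,1]]';python3 d.py 0.58 -0.357 0.2
```

```text
[0.48956169 0.33470504 0.046     ] [0.48810779 0.33274346 0.018     ]
time: 18.05
tool_pos: [0.4662, 0.0323, 0.1967]
tool_rot: [3.141, -0.002, 3.141]
contact_force: [1.0, 0.3, -0.3]
opening: 0.0917
time: 18.68
tool_pos: [0.5163, -0.2678, 0.1962]
tool_rot: [3.14, -0.002, 3.141]
contact_force: [-0.2, 0.3, 0.3]
opening: 0.0917
shift cm [-6.37 -8.91 -0.41] turn [ 0.09 -0.11 -0.04]  q [-0.61  0.49  1.44  0.    1.22 -2.18]
```

```bash
python3 -m crank '[[-3,-4,0,0,0,0,1],[-6,-8,0,0,0,0,1],[-6.4,-9,-0.2,0,0,0,1],[-6.4,-9,-0.2,0,0,0,1],[-6.4,-9,-0.2,0,0,0,1]]'; python3 - <<'E'
from m import *
W=read_camera("wrist"); s=robot.observe(); print(s['tool_pos'],s['opening'],s['tool_rot']);
g=cv2.GaussianBlur(W["frame"],(3,3),0).mean(2)
crop(W["frame"],220,180,200,150,4,"pics/w15.png")
for b in blobs(W,g<170,(300,215,50,55),60): print(b, plane(W,*b[1][0],.032))
E
```

```text
time: 19.3
tool_pos: [0.5801, -0.3544, 0.1995]
tool_rot: [3.141, -0.001, -3.141]
contact_force: [-0.2, 0.7, -0.1]
opening: 0.0919
[ 0.58021909 -0.35440874  0.19995265] 0.09200528004001171 [ 3.14094224e+00 -4.62258335e-04 -3.14081705e+00]
(539.0, ((316.4572448730469, 249.92800903320312), (25.539392471313477, 26.956361770629883), 92.94935607910156)) [ 0.60460279 -0.35613606  0.032     ]
```

View pics/w15.png

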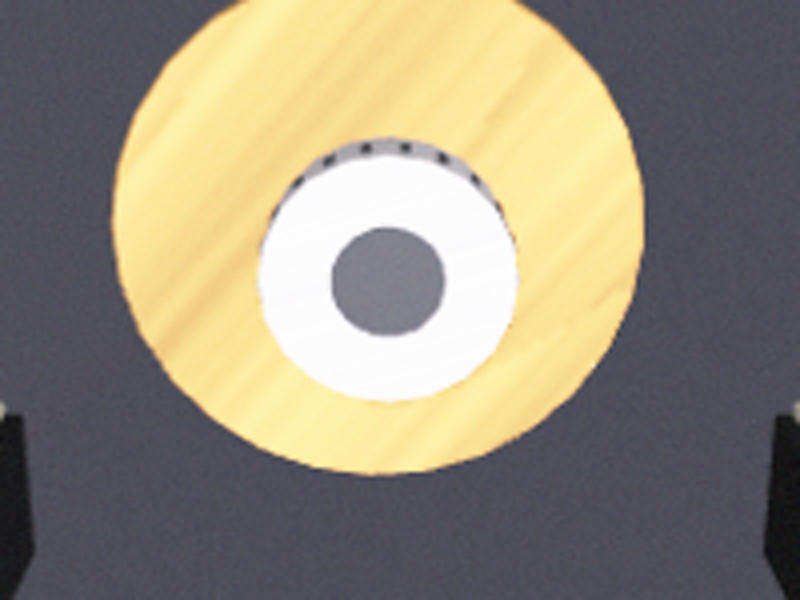

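```bash
python3 -m crank '[[-2.4,-0.15,5,0,0,0,0.95],[-2.4,-0.15,10,0,0,0,0.95],[-2.4,-0.15,14,0,0,0,0.95],[-2.4,-0.15,15.9,0,0,0,0.95],[-2.4,-0.15,15.9,0,0,0,0.95]]' 30; python3 -m crank '[[0,0,0,0,0,0,0.95],[0,0,0,0,0,0,0],[0,0,0,0,0,0,0],[0,0,0,0,0,0,0],[0,0,0,0,0,0,0]]';python3 -m crank '[[0,0,0,0,0,0,0]]';
```

```text
time: 19.98
tool_pos: [0.6042, -0.3564, 0.0404]
tool_rot: [3.14, -0.001, -3.141]
contact_force: [0.0, -0.7, 0.5]
opening: 0.0872
time: 20.6
tool_pos: [0.6047, -0.3571, 0.0413]
tool_rot: [-3.142, 0.0, 3.141]
contact_force: [-0.3, -0.7, 2.7]
opening: 0.059
time: 20.72
tool_pos: [0.6047, -0.3572, 0.0413]
tool_rot: [-3.142, 0.0, 3.141]
contact_force: [-0.9, 0.4, 3.4]
opening: 0.0591
```

```bash
python3 -m crank '[[0,0,-1,0,0,0,0],[0,0,-2.5,0,0,0,0],[0,0,-8,0,0,0,0],[1,1,-13,0,0,0,0],[3,5,-14.5,0,0,0,0]]'; python3 -m crank '[[2,5.5,0,0,0,0,0],[5,11,0,0,0,0,0],[8,16,0,0,0,0,0],[11,21.5,0,0,0,0,0],[12,27,0,0,0,0,0]]'; python3 d.py 0.458 0.0795 0.185
```

```text
time: 21.35
tool_pos: [0.5759, -0.3093, 0.1908]
tool_rot: [-3.136, 0.007, 3.14]
contact_force: [-0.1, 0.7, -1.3]
opening: 0.0592
time: 21.98
tool_pos: [0.4531, -0.0357, 0.187]
tool_rot: [-3.141, 0.001, 3.14]
contact_force: [0.4, 0.6, -1.5]
opening: 0.0588
shift cm [-0.48 11.52  0.2 ] turn [-0.01  0.07 -0.06]  q [-0.25  0.28  1.8   0.    1.07 -1.82]
```

```bash
python3 -m crank '[[-0.4,6,0.2,0,0,0,0],[-0.4,11,0.2,0,0,0,0],[-0.4,11.5,0.2,0,0,0,0],[-0.4,11.5,0.2,0,0,0,0],[-0.4,11.5,0.2,0,0,0,0]]'; python3 - <<'E'
from m import *
W=read_camera("wrist"); s=robot.observe(); print(s['tool_pos'],s['opening'],s['tool_rot']);
cv2.imwrite("pics/w16.png",W["frame"][:,:,::-1])
g=cv2.GaussianBlur(W["frame"],(3,3),0).mean(2)
E
```

```text
time: 22.6
tool_pos: [0.4589, 0.0767, 0.1842]
tool_rot: [-3.141, 0.001, 3.14]
contact_force: [0.1, -0.2, -2.2]
opening: 0.0589
[0.45886299 0.07664703 0.18408286] 0.05910876936014529 [-3.14142659e+00  4.17000791e-04  3.13968521e+00]
```

View pics/w16.png

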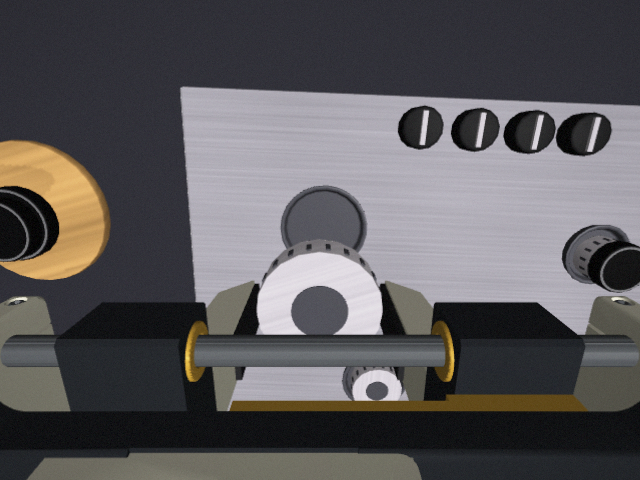

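```bash
python3 - <<'E'
from m import *
W=read_camera("wrist"); s=robot.observe(); t=s['tool_pos']; print(t)
print(plane(W,324,186,.018)+[.0395,0,0],plane(W,281,224,.018),plane(W,366.5,224,.018), plane(W,320,312,t[2]-.0093))
E
```

```text
[0.45880258 0.07668698 0.1839803 ]
[0.46401308 0.08143271 0.018     ] [0.45844654 0.04309872 0.018     ] [0.45856924 0.11951991 0.018     ] [0.45929568 0.07743876 0.1746803 ]
```

```bash
python3 -m crank '[[-0.4,0.35,5,0,0,0,0],[-0.4,0.35,10,0,0,0,0],[-0.4,0.35,12.5,0,0,0,0],[-0.4,0.35,12.9,0,0,0,0],[-0.4,0.35,12.9,0,0,0,0]]'; python3 -m crank '[[0,0,0,0,0,0,0],[0,0,0,0,0,0,0],[0,0,0,0,0,0,0]]'; python3 - <<'E'
from m import *
W=read_camera("wrist"); s=robot.observe(); print(s['tool_pos'],s['opening'],s['tool_rot']);
crop(W["frame"],220,190,200,150,4,"pics/w17.png")
S=read_camera("side");crop(S["frame"],210,210,120,90,6,"pics/s17.png")
E
```

```text
time: 23.32
tool_pos: [0.4632, 0.0809, 0.0555]
tool_rot: [3.142, 0.001, 3.141]
contact_force: [-0.1, 0.3, -1.7]
opening: 0.0588
time: 23.7
tool_pos: [0.4629, 0.0814, 0.0554]
tool_rot: [3.142, 0.001, -3.142]
contact_force: [0.4, -0.2, -1.8]
opening: 0.0589
[0.46284007 0.08143071 0.05529342] 0.05893095585424531 [ 3.14151193e+00  9.02290309e-04 -3.14157273e+00]
```

View pics/w17.png

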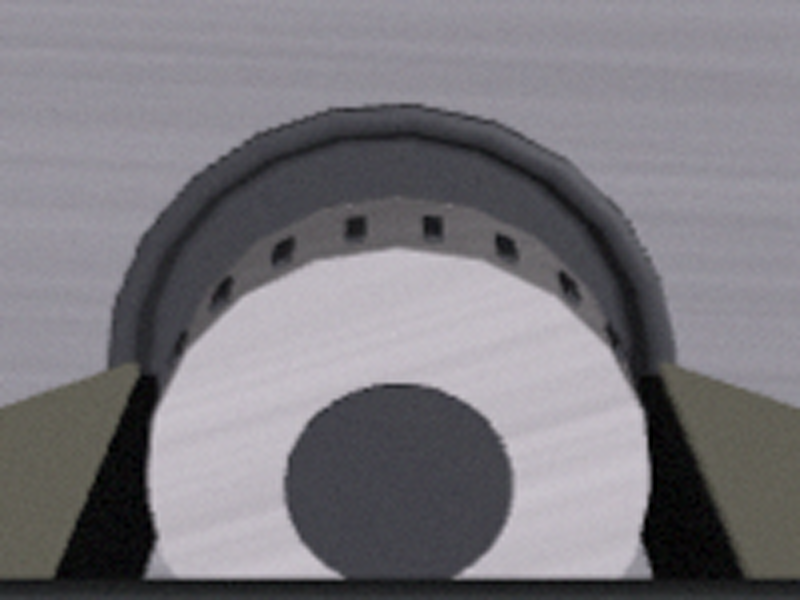

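View pics/s17.png

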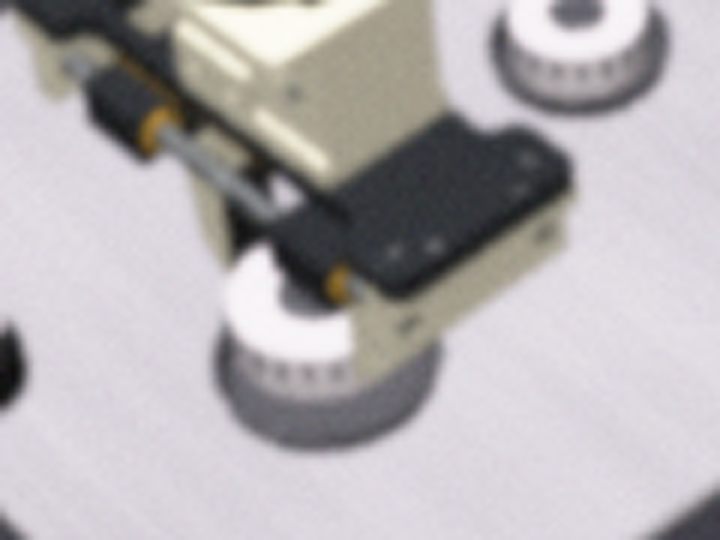

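```bash
python3 - <<'E'
from m import *
W=read_camera("wrist"); s=robot.observe(); t=s['tool_pos']; print(t)
print(plane(W,317.5,215.75,.018)+[.0395,0,0],plane(W,247.5,280,.018),plane(W,389,280,.018), plane(W,319.5,252,t[2]-.0093)+[.03,0,0],plane(W,319.5,239.2,t[2]-.0293)+[.03,0,0])
E
```

```text
[0.46270947 0.08142071 0.05507485]
[0.46293502 0.08098892 0.018     ] [0.45925661 0.04297676 0.018     ] [0.45925484 0.11978136 0.018     ] [0.46324509 0.08196174 0.04577485] [0.4635777  0.08200565 0.02577485]
```

```bash
python3 -m crank '[[0,0,0.6,0,0,0,0],[0,0,1.1,0,0,0,0],[0,0,1.4,0,0,0,0],[0,0,1.4,0,0,0,0],[0,0,1.4,0,0,0,0.8]]'; python3 -m crank '[[0,0,0,0,0,0,0.8],[0,0,0,0,0,0,0.8],[0,0,0,0,0,0,0.8]]'
```

```text
time: 24.48
tool_pos: [0.4627, 0.0814, 0.041]
tool_rot: [3.142, 0.0, 3.141]
contact_force: [0.3, -0.0, -0.2]
opening: 0.0647
time: 24.85
tool_pos: [0.4627, 0.0814, 0.0408]
tool_rot: [3.142, -0.0, 3.142]
contact_force: [0.8, 0.9, 0.3]
opening: 0.0734
```

```bash
python3 -m crank '[[0,0,-2,0,0,0,0.9],[0,0,-7,0,0,0,1],[0.5,0,-12,0,0,0,1],[1.5,0,-14,0,0,0,1],[1.5,0,-14,0,0,0,1]]'; python3 - <<'E'
from m import *
W=read_camera("wrist"); s=robot.observe(); print(s['tool_pos'],s['opening'],s['tool_rot']);
crop(W["frame"],220,180,200,150,4,"pics/w18.png")
S=read_camera("side");crop(S["frame"],210,210,120,90,6,"pics/s18.png")
E
```

```text
time: 25.48
tool_pos: [0.448, 0.0814, 0.1822]
tool_rot: [3.141, 0.003, -3.142]
contact_force: [0.8, 0.2, 0.2]
opening: 0.092
[0.44769455 0.08138079 0.18088858] 0.09205725982805894 [3.14151631e+00 1.06774382e-03 3.14152595e+00]
```

View pics/w18.png

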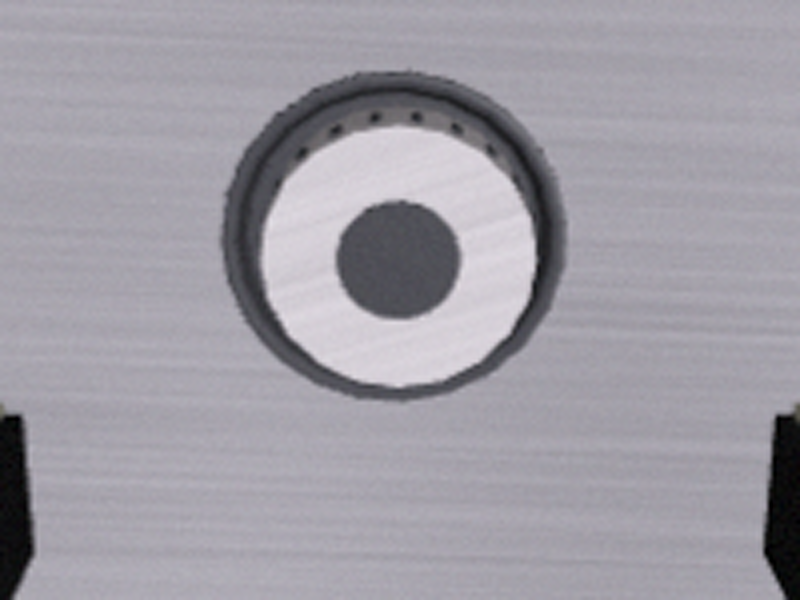

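View pics/s18.png

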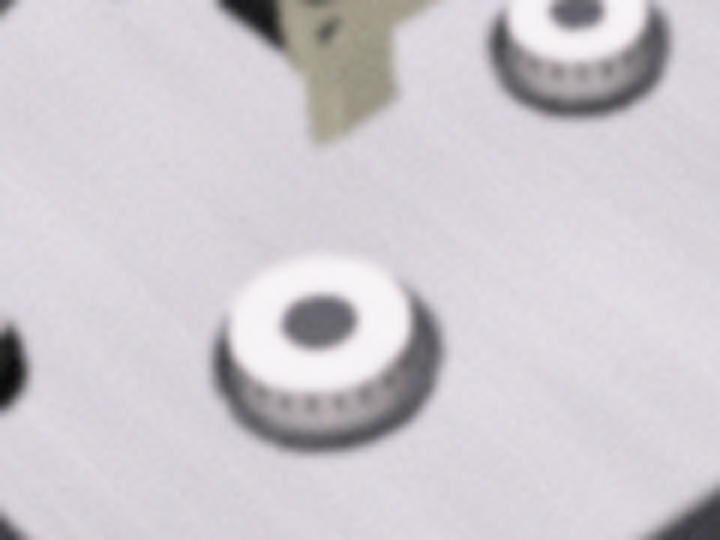

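Large crown is seated. Next, the medium cap at board A.

```bash
python3 -m crank '[[0,-6,0,0,0,0,1],[0,-12,0,0,0,0,1],[0.5,-18,-0.5,0,0,0,1],[0.7,-24,-1,0,0,0,1],[0.7,-27.3,-1.5,0,0,0,1]]';python3 -m crank '[[0,0,0,0,0,0,1],[0,0,0,0,0,0,1],[0,0,0,0,0,0,1]]'; python3 - <<'E'
from m import *
W=read_camera("wrist"); s=robot.observe(); print(s['tool_pos'],s['opening'],s['tool_rot']);
crop(W["frame"],220,170,200,150,4,"pics/w19.png")
E
```

```text
time: 26.2
tool_pos: [0.4399, -0.1943, 0.1942]
tool_rot: [3.14, -0.002, 3.139]
contact_force: [-0.2, 0.4, -1.3]
opening: 0.0918
time: 26.58
tool_pos: [0.4405, -0.1904, 0.1952]
tool_rot: [3.141, -0.001, -3.14]
contact_force: [-0.0, -0.2, 0.3]
opening: 0.0919
[ 0.44058982 -0.1904691   0.19542219] 0.09167248568845726 [ 3.14085388e+00 -7.59704164e-04 -3.14007049e+00]
```

View pics/w19.png

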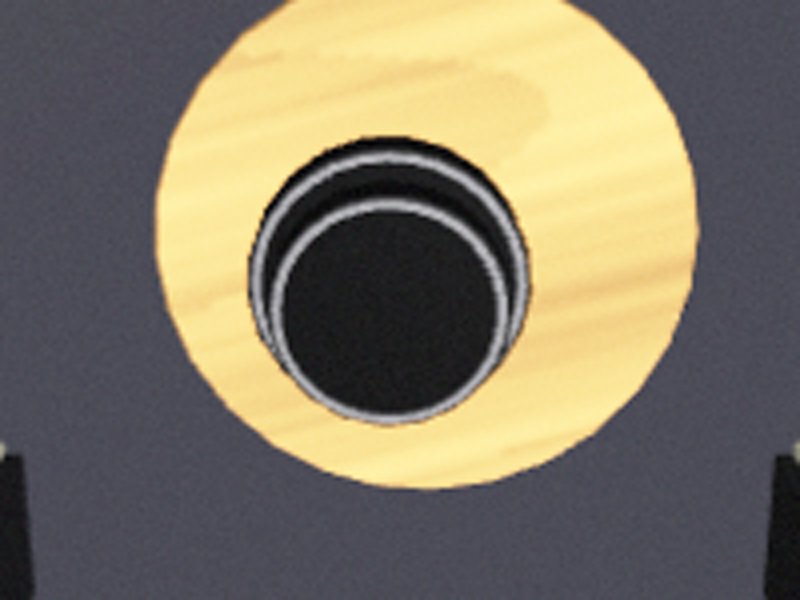

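```bash
python3 - <<'E'
from m import *
W=read_camera("wrist"); s=robot.observe(); t=s['tool_pos']; print(t)
print(plane(W,317.5,247.6,.04),plane(W,317.5,219.2,.04)+[.0275,0,0],plane(W,317.5,207.4,.026)+[.033,0,0])
T=read_camera("top"); g=T["frame"].mean(2)
for b in blobs(T,g<75,(360,255,70,70),100): print(b,plane(T,*b[1][0],.035))
E
```

```text
[ 0.44067229 -0.19059761  0.19558645]
[ 0.45874136 -0.19122639  0.04      ] [ 0.46047619 -0.19124384  0.04      ] [ 0.45869549 -0.19128472  0.026     ]
(1383.5, ((389.8821716308594, 276.4519958496094), (39.2997932434082, 70.09210205078125), 105.47765350341797)) [ 0.46911299 -0.18073422  0.035     ]
(455.0, ((390.08734130859375, 274.4576721191406), (25.26723861694336, 28.931392669677734), 168.14060974121094)) [ 0.47343167 -0.18132882  0.035     ]
```

```bash
python3 -m crank '[[-1.8,-0.1,5,0,0,0,0.85],[-1.8,-0.1,10,0,0,0,0.85],[-1.8,-0.1,13.5,0,0,0,0.85],[-1.8,-0.1,14.7,0,0,0,0.85],[-1.8,-0.1,14.7,0,0,0,0.85]]' 25; python3 -m crank '[[0,0,0,0,0,0,0.85],[0,0,0,0,0,0,0.85],[0,0,0,0,0,0,0],[0,0,0,0,0,0,0],[0,0,0,0,0,0,0]]';python3 -m crank '[[0,0,0,0,0,0,0],[0,0,0,0,0,0,0]]'
```

```text
time: 27.35
tool_pos: [0.4587, -0.1924, 0.0489]
tool_rot: [3.141, -0.0, -3.141]
contact_force: [0.7, -0.2, 0.7]
opening: 0.0782
time: 27.98
tool_pos: [0.4587, -0.1926, 0.049]
tool_rot: [3.142, 0.0, 3.141]
contact_force: [-0.5, 0.2, 2.2]
opening: 0.0543
time: 28.22
tool_pos: [0.4587, -0.1926, 0.049]
tool_rot: [3.142, 0.0, 3.141]
contact_force: [-0.6, 0.3, 2.8]
opening: 0.0542
```

```bash
python3 -m crank '[[0,0,-1,0,0,0,0],[0,0,-2.5,0,0,0,0],[0,0,-8,0,0,0,0],[0,1,-13,0,0,0,0],[0,5,-14.5,0,0,0,0]]'; python3 - <<'E'
from m import *
W=read_camera("wrist"); s=robot.observe(); print(s['tool_pos'],s['opening'])
cv2.imwrite("pics/w20.png",W["frame"][:,:,::-1])
E
python3 -m crank '[[-1,6,0,0,0,0,0],[-4,11,0,0,0,0,0],[-8,16,0,0,0,0,0],[-12,20.5,0,0,0,0,0],[-15,25,0,0,0,0,0]]'; python3 d.py 0.622 0.1335 0.185
```

```text
time: 28.85
tool_pos: [0.4602, -0.144, 0.1981]
tool_rot: [-3.138, 0.007, 3.139]
contact_force: [0.1, 0.3, -2.1]
opening: 0.0547
[ 0.45930699 -0.13890562  0.19845674] 0.054027508223446374
time: 29.52
tool_pos: [0.6098, 0.1091, 0.1946]
tool_rot: [-3.142, 0.001, -3.141]
contact_force: [0.5, -0.3, -1.6]
opening: 0.0541
shift cm [-1.22  2.44  0.96] turn [-0.    0.05  0.03]  q [ 0.05  0.56  1.32 -0.    1.26 -1.52]
```

View pics/w20.png

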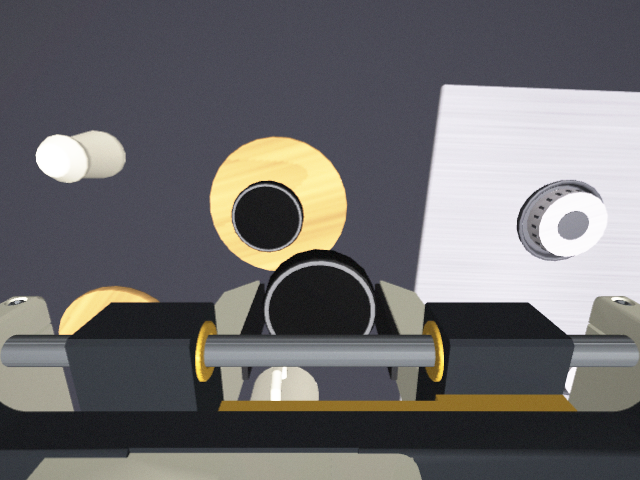

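```bash
python3 -m crank '[[-1.2,2.4,1,0,0,0,0],[-1.2,2.4,1,0,0,0,0],[-1.2,2.4,1,0,0,0,0],[-1.2,2.4,1,0,0,0,0]]'; python3 - <<'E'
from m import *
W=read_camera("wrist"); s=robot.observe(); print(s['tool_pos'],s['opening'])
crop(W["frame"],220,170,200,150,4,"pics/w21.png")
E
```

```text
time: 30.02
tool_pos: [0.6205, 0.1303, 0.1847]
tool_rot: [-3.142, 0.001, 3.14]
contact_force: [0.2, -1.0, -1.2]
opening: 0.0543
[0.6205482  0.13030364 0.18464043] 0.05391055893418778
```

View pics/w21.png

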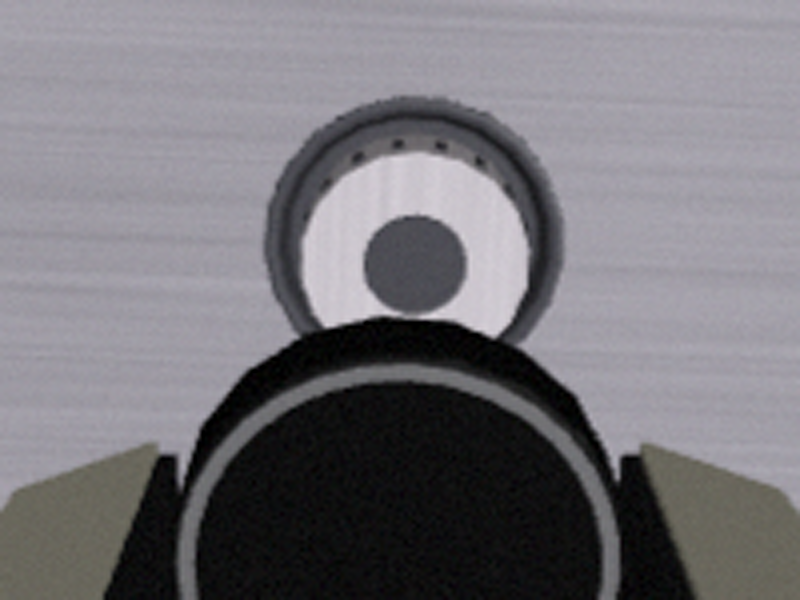

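```bash
python3 - <<'E'
from m import *
W=read_camera("wrist"); s=robot.observe(); t=s['tool_pos']; print(t)
print(plane(W,323.75,236.1,.032),plane(W,320,249,t[2]-.023)+[.0275,0,0],plane(W,320,260.75,t[2]-.009)+[.0275,0,0])
E
```

```text
[0.6206019  0.13040694 0.18458872]
[0.62751252 0.13483134 0.032     ] [0.62187048 0.13114793 0.16158872] [0.62258806 0.13109958 0.17558872]
```

```bash
python3 -m crank '[[-0.52,0.35,5,0,0,0,0],[-0.52,0.35,9,0,0,0,0],[-0.52,0.35,11.6,0,0,0,0],[-0.52,0.35,11.6,0,0,0,0],[-0.52,0.35,11.6,0,0,0,0]]'; python3 -m crank '[[0,0,0,0,0,0,0],[0,0,0,0,0,0,0]]'; python3 - <<'E'
from m import *
W=read_camera("wrist"); s=robot.observe(); print(s['tool_pos'],s['opening'])
crop(W["frame"],220,170,200,150,4,"pics/w22.png")
E
```

```text
time: 30.75
tool_pos: [0.6267, 0.1346, 0.0694]
tool_rot: [3.141, 0.002, 3.141]
contact_force: [0.0, 0.5, -2.1]
opening: 0.0544
time: 31.0
tool_pos: [0.6264, 0.1349, 0.0691]
tool_rot: [3.141, 0.002, 3.141]
contact_force: [0.0, 0.2, -1.3]
opening: 0.0539
[0.62624164 0.13490587 0.06885819] 0.05427353232592595
```

View pics/w22.png

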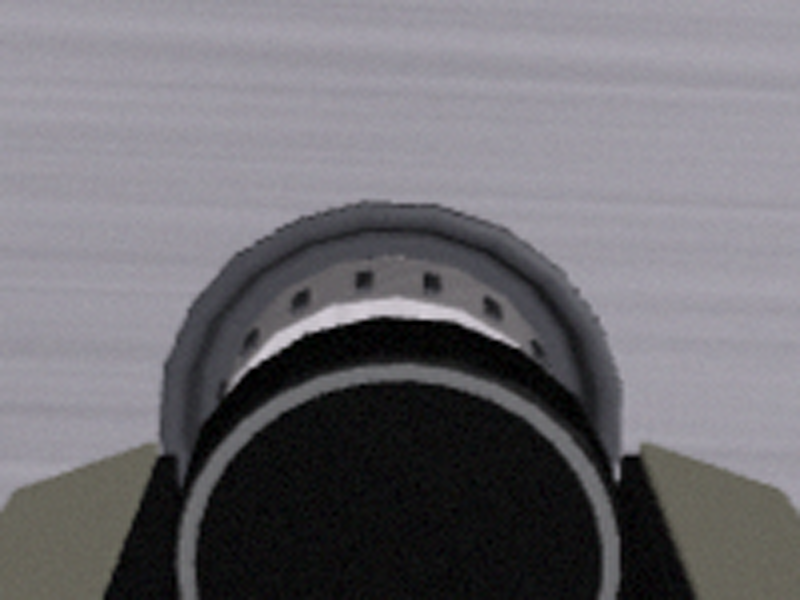

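```bash
python3 - <<'E'
from m import *
W=read_camera("wrist"); s=robot.observe(); t=s['tool_pos']; print(t)
print(plane(W,318,244,.032)+[.025,0,0],plane(W,318,220.5,.018)+[.0345,0,0],plane(W,320,249,t[2]-.023)+[.0275,0,0])
E
python3 -m crank '[[0,-0.1,0.6,0,0,0,0],[0,-0.1,1.1,0,0,0,0],[0,-0.1,1.35,0,0,0,0],[0,-0.1,1.35,0,0,0,0]]'
```

```text
[0.62608255 0.13489829 0.0685618 ]
[0.62706709 0.13472888 0.032     ] [0.62748882 0.13470886 0.018     ] [0.62762753 0.1357253  0.0455618 ]
time: 31.6
tool_pos: [0.6255, 0.1338, 0.055]
tool_rot: [-3.141, -0.001, 3.142]
contact_force: [-4.5, -0.9, 5.0]
opening: 0.0543
```

Contact felt (5 N up) at the expected height; release.

```bash
python3 -m crank '[[0,0,-0.05,0,0,0,0.75],[0,0,-0.05,0,0,0,0.75],[0,0,-0.05,0,0,0,0.75],[0,0,-0.05,0,0,0,0.75]]';  python3 -m crank '[[0,0,-2,0,0,0,0.9],[0,0,-7,0,0,0,1],[1.5,0,-12,0,0,0,1],[2,0,-13,0,0,0,1],[2,0,-13,0,0,0,1]]'; python3 - <<'E'
from m import *
W=read_camera("wrist"); s=robot.observe(); print(s['tool_pos'],s['opening'])
crop(W["frame"],220,170,200,150,4,"pics/w23.png")
S=read_camera("side");crop(S["frame"],250,170,120,90,6,"pics/s23.png")
E
```

```text
time: 32.1
tool_pos: [0.6258, 0.1339, 0.0547]
tool_rot: [3.142, -0.0, 3.142]
contact_force: [-0.0, 0.1, -0.2]
opening: 0.0688
time: 32.72
tool_pos: [0.6058, 0.1339, 0.1853]
tool_rot: [3.141, 0.001, -3.142]
contact_force: [-0.6, -0.2, -0.5]
opening: 0.092
[0.60545132 0.1337978  0.18403586] 0.09174676374699747
```

View pics/w23.png

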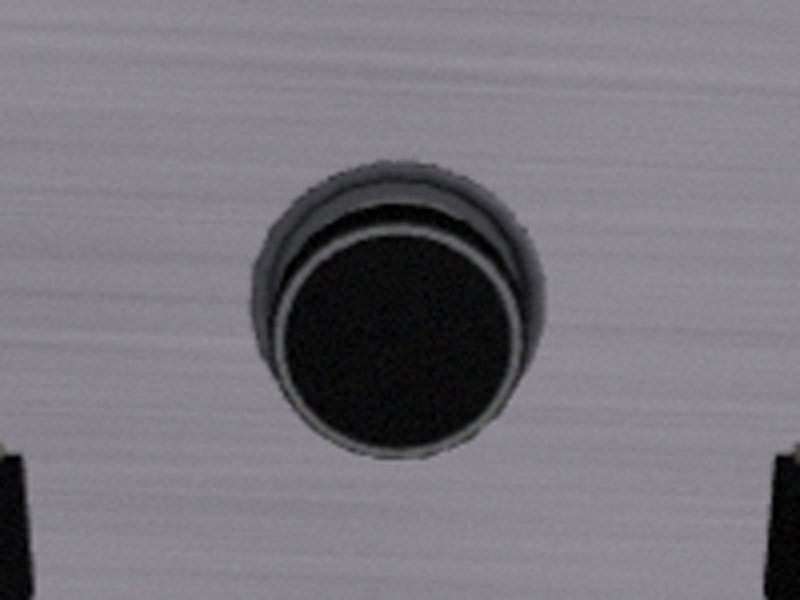

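View pics/s23.png

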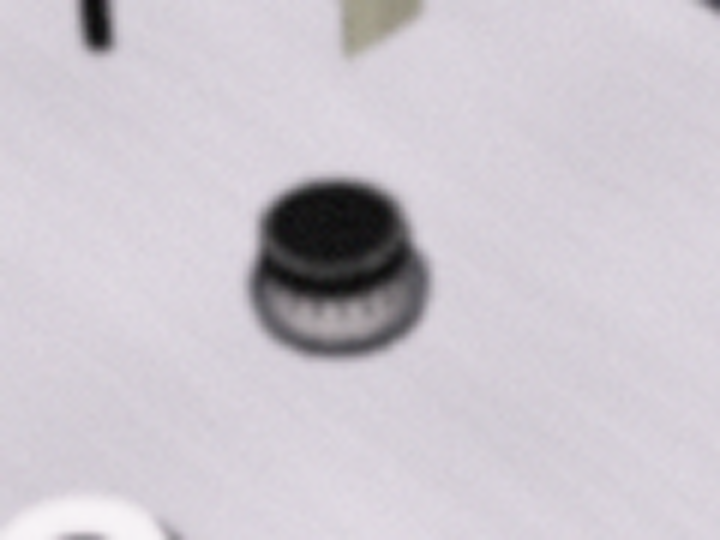

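Medium cap is well placed. Now the large cap.

```bash
python3 -m crank '[[3,-5,-0.5,0,0,0,1],[6.5,-10,-1,0,0,0,1],[10,-15,-1,0,0,0,1],[13.5,-20,-1,0,0,0,1],[16,-25.5,-1,0,0,0,1]]';python3 -m crank '[[0.5,-4,0,0,0,0,1],[0.5,-7,0,0,0,0,1],[0.5,-7,0,0,0,0,1],[0.5,-7,0,0,0,0,1],[0.5,-7,0,0,0,0,1]]'; python3 - <<'E'
from m import *
W=read_camera("wrist"); s=robot.observe(); print(s['tool_pos'],s['opening'],s['tool_rot']);
crop(W["frame"],220,170,200,150,4,"pics/w24.png")
E
```

```text
time: 33.45
tool_pos: [0.4439, -0.1221, 0.1934]
tool_rot: [3.14, -0.003, -3.141]
contact_force: [0.0, -1.0, -0.3]
opening: 0.0921
time: 34.08
tool_pos: [0.4407, -0.19, 0.1944]
tool_rot: [3.141, -0.001, -3.14]
contact_force: [0.6, 0.3, 0.1]
opening: 0.0917
[ 0.44085568 -0.19007187  0.19459014] 0.09185403679536876 [ 3.14096651e+00 -5.16414491e-04 -3.14024495e+00]
```

View pics/w24.png

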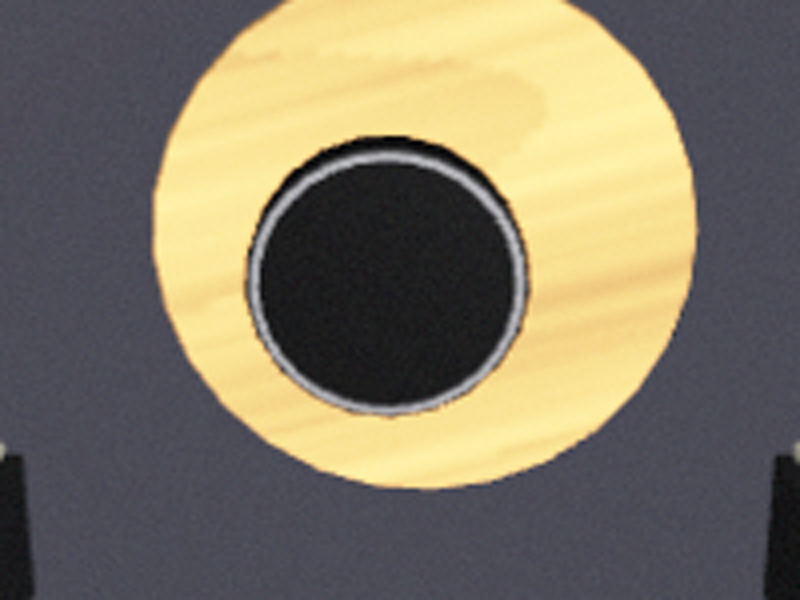

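```bash
python3 - <<'E'
from m import *
W=read_camera("wrist"); s=robot.observe(); print(s['tool_pos'], plane(W,317,240.4,.026))
E
```

```text
[ 0.44090057 -0.19018929  0.1947105 ] [ 0.45657805 -0.19132572  0.026     ]
```

```bash
python3 -m crank '[[-1.55,-0.1,5,0,0,0,1],[-1.55,-0.1,10,0,0,0,1],[-1.55,-0.1,14,0,0,0,1],[-1.55,-0.1,15.5,0,0,0,1],[-1.55,-0.1,15.9,0,0,0,1]]' 25; python3 -m crank '[[0,0,0,0,0,0,1],[0,0,0,0,0,0,1],[0,0,0,0,0,0,0],[0,0,0,0,0,0,0],[0,0,0,0,0,0,0]]';python3 -m crank '[[0,0,0,0,0,0,0],[0,0,0,0,0,0,0]]'
```

```text
time: 34.8
tool_pos: [0.4565, -0.1919, 0.0358]
tool_rot: [3.141, -0.0, -3.141]
contact_force: [-0.4, 0.9, 0.9]
opening: 0.0916
time: 35.42
tool_pos: [0.4564, -0.1921, 0.036]
tool_rot: [-3.142, 0.0, 3.142]
contact_force: [-0.3, 0.0, 0.1]
opening: 0.0663
time: 35.67
tool_pos: [0.4564, -0.1921, 0.036]
tool_rot: [-3.142, 0.0, 3.142]
contact_force: [-0.7, 0.8, 2.3]
opening: 0.0653
```

```bash
python3 -m crank '[[0,0,-1,0,0,0,0],[0,0,-2.5,0,0,0,0],[0,0,-8,0,0,0,0],[0,1,-13,0,0,0,0],[0,5,-14.9,0,0,0,0]]'; python3 -m crank '[[0,6,0,0,0,0,0],[0,12,0,0,0,0,0],[0,18,0,0,0,0,0],[0,22.3,0,0,0,0,0],[0,22.3,0,0,0,0,0]]';python3 -m crank '[[0,0,0,0,0,0,0],[0,0,0,0,0,0,0],[0,0,0,0,0,0,0]]'; python3 - <<'E'
from m import *
W=read_camera("wrist"); s=robot.observe(); print(s['tool_pos'],s['opening'],s['tool_rot']);
crop(W["frame"],220,170,200,150,4,"pics/w25.png")
E
```

```text
time: 36.3
tool_pos: [0.4577, -0.1434, 0.1889]
tool_rot: [-3.138, 0.006, 3.139]
contact_force: [0.5, 0.9, -1.8]
opening: 0.065
time: 36.92
tool_pos: [0.4559, 0.0834, 0.1858]
tool_rot: [3.141, 0.001, -3.137]
contact_force: [0.8, 0.3, -1.4]
opening: 0.0649
time: 37.3
tool_pos: [0.4565, 0.0799, 0.185]
tool_rot: [-3.142, 0.0, 3.14]
contact_force: [-0.5, -0.3, -2.1]
opening: 0.065
[0.45644658 0.08002372 0.18491711] 0.06499776637780948 [3.14157371e+00 5.84611710e-05 3.13992437e+00]
```

View pics/w25.png

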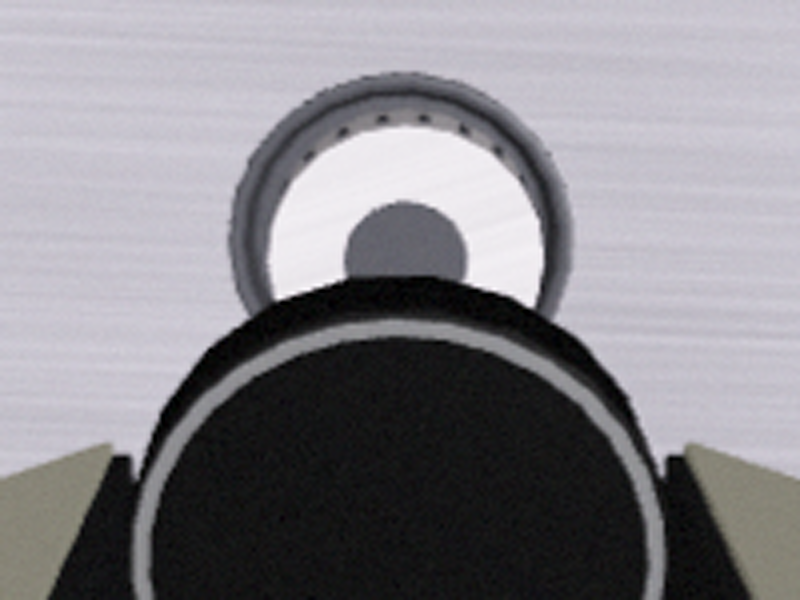

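```bash
python3 - <<'E'
from m import *
W=read_camera("wrist"); s=robot.observe(); t=s['tool_pos']; print(t)
print(plane(W,321.5,201.4,.032)+[.03,0,0],plane(W,320,239.1,t[2]-.024)+[.033,0,0])
E
```

```text
[0.45640549 0.0801639  0.18488143]
[0.46290973 0.08258109 0.032     ] [0.45849015 0.08087856 0.16088143]
```

```bash
python3 -m crank '[[-0.45,0.15,5,0,0,0,0],[-0.45,0.15,9,0,0,0,0],[-0.45,0.15,11.6,0,0,0,0],[-0.45,0.15,11.6,0,0,0,0],[-0.45,0.15,11.6,0,0,0,0]]'; python3 -m crank '[[0,0,0,0,0,0,0],[0,0,0,0,0,0,0]]'; python3 - <<'E'
from m import *
W=read_camera("wrist"); s=robot.observe(); print(s['tool_pos'],s['opening'])
crop(W["frame"],220,170,200,150,4,"pics/w26.png")
E
```

```text
time: 38.02
tool_pos: [0.4616, 0.0822, 0.0698]
tool_rot: [3.141, 0.001, 3.141]
contact_force: [-0.7, -0.2, -1.0]
opening: 0.0653
time: 38.28
tool_pos: [0.4614, 0.0824, 0.0698]
tool_rot: [3.141, 0.002, 3.142]
contact_force: [-0.7, -0.3, -1.8]
opening: 0.0653
[0.46123093 0.08241226 0.06961105] 0.06494154060144942
```

View pics/w26.png

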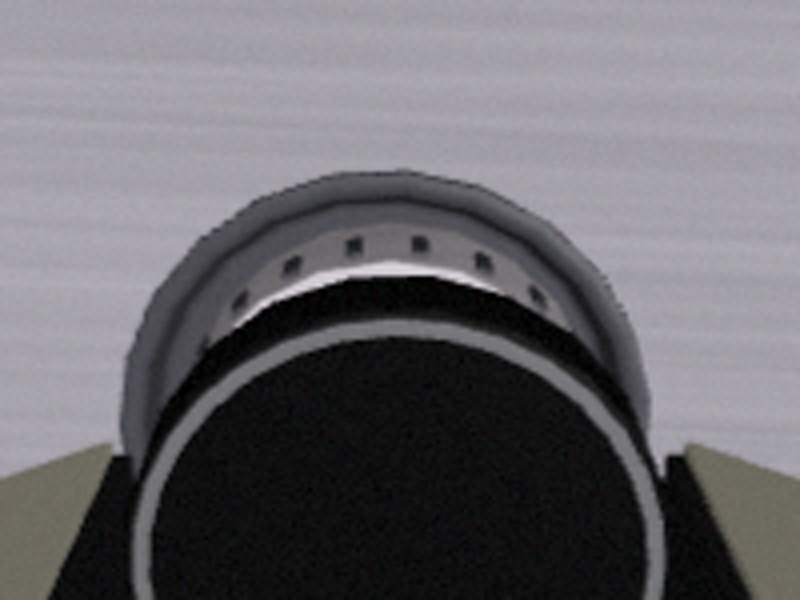

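```bash
python3 - <<'E'
from m import *
W=read_camera("wrist"); s=robot.observe(); t=s['tool_pos']; print(t)
print(plane(W,317.5,235,.032)+[.03,0,0],plane(W,320,239.1,t[2]-.024)+[.033,0,0])
E
python3 -m crank '[[0,-0.1,0.6,0,0,0,0],[0,-0.1,1.1,0,0,0,0],[0,-0.1,1.35,0,0,0,0],[0,-0.1,1.35,0,0,0,0]]'
```

```text
[0.46110166 0.08241108 0.06943927]
[0.46237621 0.081952   0.032     ] [0.46336963 0.08320763 0.04543927]
time: 38.88
tool_pos: [0.4605, 0.0813, 0.0559]
tool_rot: [-3.142, -0.001, 3.142]
contact_force: [-4.4, -0.2, 9.8]
opening: 0.0652
```

```bash
python3 -m crank '[[0,0,-0.05,0,0,0,0.88],[0,0,-0.05,0,0,0,0.88],[0,0,-0.05,0,0,0,0.88],[0,0,-0.05,0,0,0,0.88]]';  python3 -m crank '[[0,0,-2,0,0,0,0.95],[0,0,-7,0,0,0,1],[1,0,-12,0,0,0,1],[1.5,0,-13,0,0,0,1],[1.5,0,-13,0,0,0,1]]'; python3 -m crank '[[0,-6,0,0,0,0,1],[0,-12,0,0,0,0,1],[0,-18,0,0,0,0,1],[0,-22,0,0,0,0,1],[0,-22,0,0,0,0,1]]';python3 - <<'E'
from m import *
W=read_camera("wrist"); s=robot.observe(); print(s['tool_pos'],s['opening'])
S=read_camera("side");crop(S["frame"],170,160,200,150,4,"pics/s27.png")
T=read_camera("top");crop(T["frame"],130,180,160,120,5,"pics/t27.png");cv2.imwrite("pics/t27f.png",T["frame"][:,:,::-1])
E
```

```text
time: 39.38
tool_pos: [0.4608, 0.0814, 0.0558]
tool_rot: [3.141, -0.0, 3.141]
contact_force: [-0.7, 0.1, 0.4]
opening: 0.0806
time: 40.0
tool_pos: [0.4457, 0.0814, 0.186]
tool_rot: [3.142, 0.001, 3.142]
contact_force: [0.9, -0.3, -1.3]
opening: 0.0915
time: 40.62
tool_pos: [0.4452, -0.1408, 0.1839]
tool_rot: [3.14, -0.003, 3.137]
contact_force: [-0.1, 0.5, -0.5]
opening: 0.092
[ 0.44505594 -0.13919295  0.18399674] 0.0917455983817998
```

View pics/s27.png

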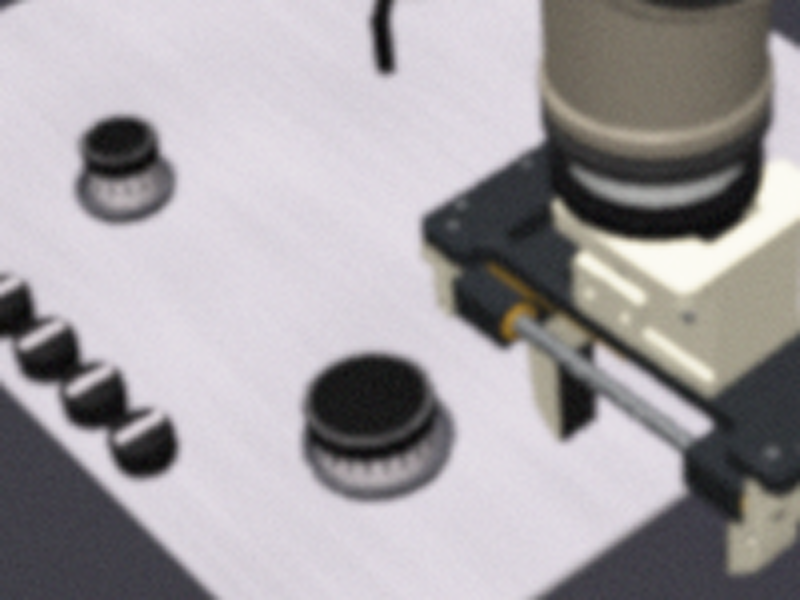

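View pics/t27.png

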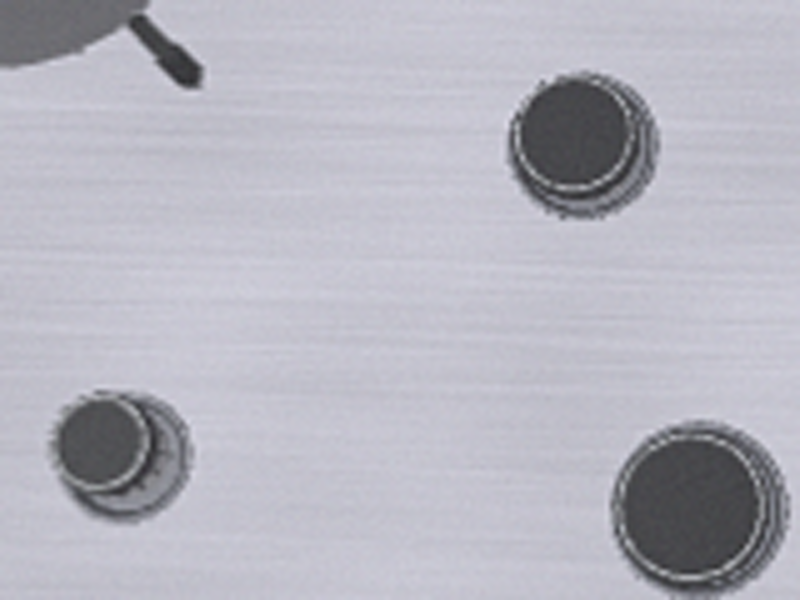

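View pics/t27f.png

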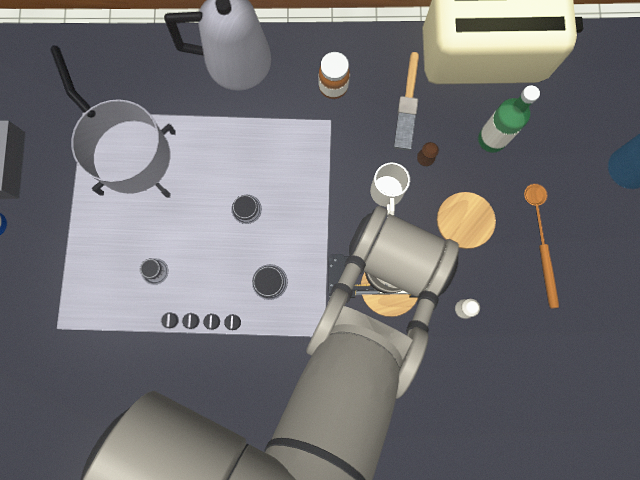

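```bash
python3 - <<'E'
from m import *
T=read_camera("top");S=read_camera("side")
g=T["frame"].mean(2);gs=S["frame"].mean(2)
for n,a,r,b,ctr,side in [("small",(150.3,268.5),(154.7,271.2),None,0,(170+119/4,160+135/4)),("med",(244.7,206.5),(246.3,208.8),0,0,None),("large",(268.1,281.4),(269.5,281.7),0,0,(170+370/4,160+398/4))]:
    print(n,plane(T,*a,.046).round(4),"rim",plane(T,*r,.018).round(4), tri(T,a,S,side)[0].round(4) if side else "")
E
```

```text
small [0.4901 0.3329 0.046 ] rim [0.4879 0.3317 0.018 ] [0.4915 0.332  0.0462]
med [0.6248 0.1334 0.046 ] rim [0.6266 0.1336 0.018 ] 
large [0.4597 0.0809 0.046 ] rim [0.4622 0.0804 0.018 ] [0.4617 0.0803 0.0425]
```

```bash
python3 - <<'E'
from cell import robot
print(robot.observe()['time'],robot.hand_in())
E
```

```text
the job is handed in; nothing more can be done
40.875 None
```

The hob is back together and I handed the job in at 40.9 s. Both crowns stand in their own bases, and each of the three caps lies on the crown of its size. Every part was released, and the gripper was clear at about z = 0.18 m.

**Last checks (top view, one ray per cap):**

| Burner | Cap centre from base centre | Cap top height, two views (expected 46 mm) |
|---|---|---|
| Small | 2.5 mm | 46 mm |
| Medium | 1.8 mm | not measured |
| Large | 2.5 mm | 42.5 mm |

- **Large cap height:** its height reads 3.5 mm low. The two cameras disagree by about 2 mm from calibration, and the fingers felt contact at the expected height when I set it down. I judge it seated, but I have no second measurement that confirms it.
- **Crowns:** the pictures taken after each release showed them standing level in their dishes. The large crown measured within 1 mm of its base centre just before I lowered it. The small crown, after release, was within about 2.5 mm.
- **Medium cap:** the side picture after release showed it lying flat. The arm hid it from the side in the final check, so its height was not measured.
- **Mug:** it stands upright at the same pixel position as at the start.

The highest contact force seen while placing was about 10 N.

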